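Load the sensor chip case into the transfer box and latch its gate

ROBOT

A 6-joint arm with a two-finger parallel gripper is mounted at the origin on the work surface; the furniture and walls round the work are solid. World frame = base frame: x ahead of the robot, y to its left, z up, the work surface at z = 0. Lengths are in mm, angles in rad, forces in N, time in s.
With the tool pointing down it reaches from about 350 to 975 mm from the base axis. Payload 4.9 kg.
Tool frame: the origin (TCP) lies midway between the tips of the shut fingers; the grasp point (between the pads) lies 19 mm behind it (env.pinch_z is the distance from the TCP to the grasp point, in mm); z points along the fingers, y is the direction in which the jaws open and shut (so a half turn about z gives the same grasp; the last joint's range is limited). The gripper opens to 85 mm and grips with 20 to 120 N. Pads are 22 mm wide; open, the fingers measure 114 mm over their backs; the gripper's body (76 mm by 85 mm) begins 54 mm behind the grasp point. The pads swing forward as they close: fully open they stand 13 mm farther back than shut.
Start: joints at [-1.408, 0.053, 1.613, -0, 1.476, -0.119], TCP at [173.798, -600.329, 197.704] pointing down, gripper open.
Joint ranges: [-3.01, 3.01], [-1.01, 2.22], [0.06, 2.58], [-1.02, 4.17], [0.09, 2.62], [-3.14, 3.14]. Speed limits (rad/s): [2.57, 2.57, 3.14, 3.14, 3.14, 3.14].

INTERFACE

Orientations are given as a rotation vector (axis times angle).
In Python, from bench import sense, imaging, order, models, env gives the robot as it stands.
- The arm moves only by the tool step_arm, never from a script. Its argument "motion" is a list that holds one entry, the list of rows, each a list of 5 numbers: the closure, from 0 (fully open) to 1 (shut), then the shift along the world's x, y, z in mm, then the turn about the world's z in rad. In form: [[[grip, x, y, z, spin], ...]]. A call has 1 to 5 rows; each row is the pose to reach, as a shift and turn from the pose commanded when the call began; what a row does not reach only later rows make up. A row lasts 1/10 s, in which the tool goes at most 50 mm and 8.59 degrees, less where a joint would pass 70% of its speed; a pose out of reach is approached as far as the arm can. A call with a gripper value outside its range is refused whole. The fingers move at their own pace and stop on an object; "squeeze" is the grip in N (left out, the last holds). Time passes only in rows, so rows that repeat a pose let the fingers close. It gives the time, the measured TCP pose, the force and the opening at its end, in the units of the state.
- sense(): the state, without advancing time (a new reading comes with each control period).
- imaging.snapshot(name): name is "side" or "top"; returns the picture (384x512x3 uint8, red, green, blue); there is no depth.
- imaging.camera_params(name): a dict with "fx", "fy", "cx", "cy" (pixels), "rvec" (rotation vector, rad) and "tvec" (3), from world to camera coordinates, as OpenCV has them. Camera axes: x right, y down, z forward; pixel columns grow to the right and rows downward; lengths in mm; the calibration is good to about 2 mm. A picture is of the moment at which its call begins. camera_params takes no time and is no camera call.
- order.close_job(): hands the job in, once; it reports no verdict.
Trained networks look in the newest picture that a camera, given by its name, has taken for a name from the list of things; names that differ only in an ending like _2 or _b are one class to them, and where a whole thing is asked for, a point or a joint stands for the part that bears it (a point fixed in the world has none). Each returns a list of dicts, best first, with "score" (0 to 1); they miss things now and then, are a little off and sometimes report something else, mostly with a low value. They report only what shows in the picture. A call takes as long as a camera call.
- models.regions_of(camera, thing): "mask" (384x512 bool, what is visible of it) and "xy" ([column, row] in pixels, amid what is visible of it).
The state is a dict: "time": time; "joint_pos": joint angles; "joint_vel": joint speeds; "effort": joint torques, N m; "position": TCP position; "tcp_rot": TCP orientation; "ft_force": force on the tool from outside, world axes, zero at the start; "moment": the same for the moment, N m; "opening": opening from 0.0 (shut) to 1.0 (fully open).
Only numpy, scipy, OpenCV 4.12 (cv2) and the standard library are available. Lean on these libraries where they do the work, as an engineer would, in place of code of your own. Each camera call takes 0.05 s, during which the arm holds its last target.

TASK

Put the dark grey sensor chip case from its cradle flat into the nest of the transfer box: the cradle frees only its long sides and the nest has finger room only at its short ends, so set it down on the bench on the way and take it again by its ends, and lower it in, do not drop it. Then push the sliding gate fully shut over it by its orange tab, until the spring catch drops behind the gate. Do not disturb the timer, bottle and beaker.

Things in the scene. Friction and masses are not known exactly. Their poses are not given: they have to be found in the camera images.
- chip_case: flat dark grey sensor chip case, 42 x 62 mm, 14 mm high, 40 g, lying flat in the cradle at the start. Origin at its underside; its middle is at +1 mm along its x. x runs across its 42 mm width, y along its 62 mm length, z up.
- cradle: fixed cradle, right of the transfer box or in front of it on the left (the timer has the other place): plate 40 x 80 x 4 mm, green end walls 22 mm high, 66 mm apart (along its y) cover the case's short ends. Origin on the bench under its middle. The case lies on the plate, underside at 4 mm, length along y; its long sides overhang the plate by 1 mm and are free to grip.
- loader: fixed transfer box: x from -190 to +66 mm, y -37 to +37, rail tops 37 mm above the bench, end stop 38. Origin on the bench under the nest's middle. +x is the way the gate shuts (roughly to the robot's left), +y faces roughly to the robot. Below x = -55 mm is the deck where the open gate parks. The bench between box and robot is free for setting the case down.
- nest (a point): middle of the nest's floor, 6 mm above the bench, axes as the box. Open pocket 70 mm (x) by 52 mm (y), 22 mm deep (rails beside it rise 9 mm more, 56 mm apart). The case lies in it flat, length along x, either way round, 4 to 5 mm free all round. At each end, 35 to 55 mm from the middle along x, a finger slot 40 mm wide (y), as deep; no finger room along the sides.
- gate (a joint): blue sliding gate: how far it is still open, in m; 0 = shut against its stop, about 0.115 at the start (nest and slots uncovered). Plate top 32.5 mm above the bench. About 4 N of friction, stays where left; from 16 to 2 mm its steel wedge lifts the catch, which needs up to about 5 N more; under 2 mm the catch drops behind it and holds it.
- gate_tab (a point): middle of the rear face of the orange upright tab at the gate's rear edge, 47 mm above the bench; moves with the gate; axes as the box. The tab is 30 mm wide (y), 6 mm thick, and stands from 32 to 57 mm above the bench. Its rear face looks along -x; push it along +x.
- catch (a joint): lift of the spring catch's steel pin, in m: 0 when down, about 0.005 while the gate's wedge passes under it. Works by itself.
- catch_knob (a point): top of the red knob on the catch's pin, 70 mm above the bench, at x -71, y -21 mm of the box (side away from the robot). Its housing and post take up x -63 to -79, y -13 to -37 mm of the box; leave them clear.
- timer: cream lab timer, 62 x 68 x 20 mm, loose bystander; origin under its middle
- bottle: white bottle with a blue cap, 48 mm across, 98 mm high, loose bystander; origin under its middle
- beaker: small glass beaker, 46 mm across, 60 mm high, loose bystander; origin under its middle

How it is judged (in metres and radians):
On the way, in this order (a step that is already met when the one before it is completed fails the run):
1. the case has been set down flat on the bench, clear of the cradle, and let go (height (world z) of chip_case below 0.0025 m and angle between chip_case's own z axis and vertical below 0.1 rad and horizontal distance between chip_case and cradle above 0.04 m and contact force between the fingers and chip_case below 0.05 N), for 0.1 s.
2. the case lies flat in the nest, let go, with the gate still open (x of chip_case in the frame of nest between -0.012 and 0.012 m and y of chip_case in the frame of nest between -0.012 and 0.012 m and z of chip_case in the frame of nest below 0.004 m and angle between chip_case's own z axis and vertical below 0.1 rad and contact force between the fingers and chip_case below 0.05 N and value of joint gate above 0.09 m), for 0.2 s.
3. the gate is fully shut and the catch has dropped behind it (value of joint gate below 0.004 m and value of joint catch below 0.002 m), for 0.2 s.
At the end, for the whole second after the job is handed in: The case lies flat on the floor of the nest (underside within 4 mm of it, middle within about 12 mm, tilt under 0.1 rad), at rest; the gate is shut to within 4 mm and the catch pin is down (within 2 mm) behind it; timer, bottle and beaker stand where they stood (within 30 mm) (all of step 3 and x of chip_case in the frame of nest between -0.012 and 0.012 m and y of chip_case in the frame of nest between -0.012 and 0.012 m and z of chip_case in the frame of nest below 0.004 m and angle between chip_case's own z axis and vertical below 0.1 rad and linear speed of chip_case below 0.02 m/s and velocity of joint gate below 0.01 m/s); the robot touches nothing.
It fails at once if the case is dropped into the transfer box (it moves faster than 0.4 m/s in the nest) (x of chip_case in the frame of nest between -0.03 and 0.03 m and y of chip_case in the frame of nest between -0.02 and 0.02 m and z of chip_case in the frame of nest below 0.03 m and linear speed of chip_case above 0.4 m/s).
It fails at once if the timer is knocked over or pushed away (more than 30 mm) (distance of timer from where it was at the start of the episode above 0.03 m or angle between timer's own z axis and vertical above 0.5 rad).
It fails at once if the bottle is knocked over or pushed away (more than 30 mm) (distance of bottle from where it was at the start of the episode above 0.03 m or angle between bottle's own z axis and vertical above 0.5 rad).
It fails at once if the beaker is knocked over or pushed away (more than 30 mm) (distance of beaker from where it was at the start of the episode above 0.03 m or angle between beaker's own z axis and vertical above 0.5 rad).
It also fails if it takes over 70 s, if anything falls off the work surface, if the arm or the gripper's body presses on something with over 40 N, if the wrist force passes 120 N, or if a joint passes its speed limit or range.

## Working session

There is one attempt and no reset: what is moved stays moved. The work goes in short steps, Python scripts to look and compute and a tool call to move; the robot and the scene stay as the last step left them, time stands still between calls to the robot, and variables do not carry over. Pictures are saved under pics/ and viewed, and the job is handed in when it is done.

Besides the shell and the picture viewer there is one more tool, called after "Call:" as name(argument=value, ...), one argument or row to a line, values as JSON. step_arm: Moves the arm, as the interface text tells. Its arguments: {"type":"object","properties":{"motion":{"type":"array","items":{"type":"array","items":{"type":"array","items":{"type":"number"}}}},"squeeze":{"type":"number"}},"required":["motion"]}

```bash
mkdir -p pics; ls; cat > h.py <<'E'
import numpy as np, cv2
from bench import sense, imaging, order, models, env
def snap(n,f,scale=1.5):
    im=imaging.snapshot(n); cv2.imwrite('pics/'+f,cv2.resize(im[:,:,::-1],None,fx=scale,fy=scale,interpolation=cv2.INTER_CUBIC)); return im
def cam(n):
    p=imaging.camera_params(n); K=np.array([[p['fx'],0,p['cx']],[0,p['fy'],p['cy']],[0,0,1.]])
    R=cv2.Rodrigues(np.array(p['rvec'],float))[0]; t=np.array(p['tvec'],float).reshape(3); return K,R,t
def proj(n,X):
    K,R,t=cam(n); X=np.atleast_2d(X).astype(float); c=(R@X.T).T+t; u=(K@c.T).T; return u[:,:2]/u[:,2:]
def back(n,uv,z):
    K,R,t=cam(n); uv=np.atleast_2d(uv).astype(float); d=(R.T@np.linalg.inv(K)@np.c_[uv,np.ones(len(uv))].T).T; c=-R.T@t
    s=(z-c[2])/d[:,2]; return c+d*s[:,None]
E
python3 - <<'E'
from h import *
for n in ['side','top']:
    snap(n,n+'0.png'); K,R,t=cam(n); print(n,K[0,0],'pos',-R.T@t,'fwd',R[2],'right',R[0])
s=sense(); print(s['position'],s['tcp_rot'],s['opening'],s['ft_force'],s['time'],env.pinch_z)
E
```

```text
pics
side 396.0298769316603 pos [ 334.22698234 -749.39258878  556.30319478] fwd [ 0.24232603  0.80476244 -0.54188145] right [ 0.95842981 -0.28528603  0.00491806]
top 463.7523483189381 pos [ 454.0333687   -78.71939126 1080.90240929] fwd [ 0.07847112  0.00657315 -0.99689472] right [ 0.00779979 -0.9999517  -0.00597935]
[ 173.71196582 -599.71856091  196.56011316] [-3.10857970e+00 -4.40862737e-01  4.83927718e-05] 0.9963767982987316 [ 0.92311041  0.23157595 -0.09924998] 0.1 18.700000000000003
```

View pics/top0.png

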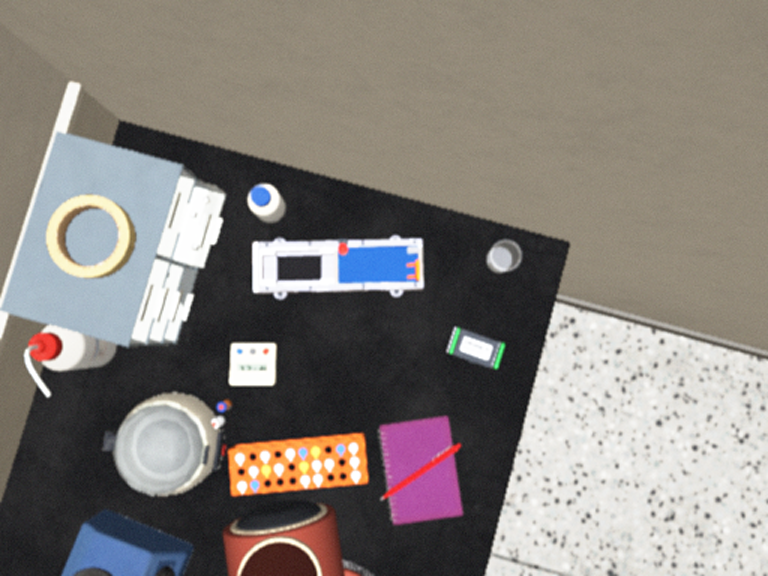

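View pics/side0.png

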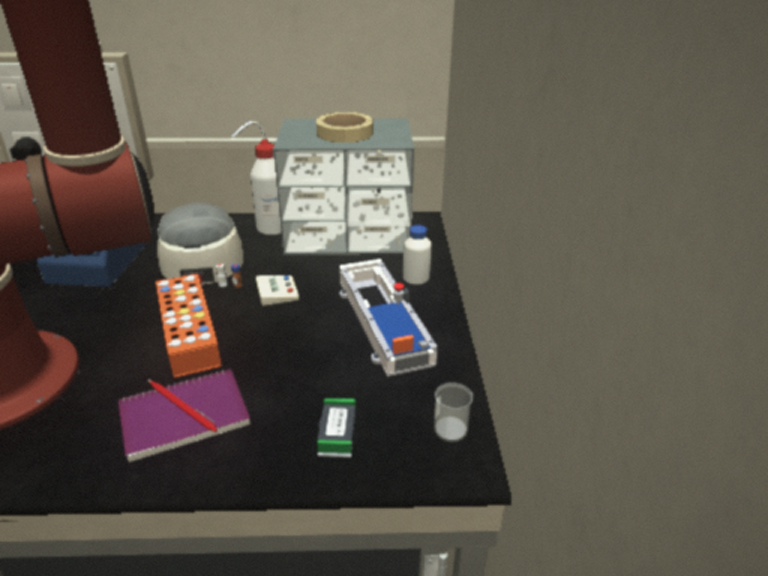

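```bash
cat > m.py <<'E'
from h import *
out={}
for cam_ in ['top','side']:
    imaging.snapshot(cam_)
    for th in ['chip_case','cradle','loader','gate','gate_tab','catch_knob','timer','bottle','beaker']:
        r=models.regions_of(cam_,th)
        for k in r[:2]:
            m=k['mask'].astype(np.uint8); c=cv2.findContours(m,cv2.RETR_EXTERNAL,cv2.CHAIN_APPROX_NONE)[0]
            if not c: continue
            c=max(c,key=cv2.contourArea); rr=cv2.minAreaRect(c)
            print(cam_,th,round(k['score'],2),np.round(k['xy'],1),m.sum(),np.round(cv2.boxPoints(rr),1).tolist())
        if r: out[cam_+'_'+th]=r[0]['mask']
np.savez('masks.npz',**out)
E
python3 m.py
```

```text
top chip_case 0.68 [316.1 230.5] 460 [[301.1000061035156, 235.6999969482422], [306.8999938964844, 218.3000030517578], [331.79998779296875, 226.60000610351562], [326.0, 244.0]]
top cradle 0.33 [331.2 173. ] 411 [[320.0, 172.0], [336.5, 155.5], [351.0, 170.0], [334.5, 186.5]]
top loader 0.67 [316.3 231.4] 466 [[300.70001220703125, 235.89999389648438], [306.3999938964844, 218.8000030517578], [331.8999938964844, 227.3000030517578], [326.20001220703125, 244.39999389648438]]
top loader 0.55 [222.3 174.4] 3883 [[168.10000610351562, 159.39999389648438], [281.20001220703125, 156.5], [282.29998779296875, 195.5], [169.1999969482422, 198.5]]
top gate 0.59 [251.3 175.8] 1248 [[224.60000610351562, 163.6999969482422], [278.70001220703125, 162.5], [279.29998779296875, 186.89999389648438], [225.1999969482422, 188.1999969482422]]
top gate_tab 0.64 [251.8 176.2] 1293 [[224.39999389648438, 163.8000030517578], [278.70001220703125, 162.5], [279.29998779296875, 186.89999389648438], [225.0, 188.3000030517578]]
top timer 0.91 [167.2 241. ] 843 [[152.0, 228.0], [183.0, 228.0], [183.0, 255.0], [152.0, 255.0]]

[... 1086 characters left out ...]
, [267.3999938964844, 194.39999389648438], [286.79998779296875, 231.60000610351562], [264.70001220703125, 243.10000610351562]]
side gate_tab 0.7 [257.3 213.8] 2940 [[219.3000030517578, 181.1999969482422], [257.6000061035156, 162.60000610351562], [295.8999938964844, 241.10000610351562], [257.70001220703125, 259.79998779296875]]
side timer 0.94 [182.7 194.7] 415 [[172.0, 185.0], [198.0, 185.0], [198.0, 202.0], [172.0, 202.0]]
side bottle 0.89 [275.9 168.7] 599 [[268.0, 150.0], [286.0, 150.0], [286.0, 188.0], [268.0, 188.0]]
side beaker 0.7 [298.9 275.4] 819 [[287.1000061035156, 292.5], [291.8999938964844, 253.60000610351562], [315.29998779296875, 256.5], [310.3999938964844, 295.3999938964844]]
```

```bash
python3 - <<'E'
from h import *
im=imaging.snapshot('top')
a=im[210:255,285:345]; cv2.imwrite('pics/c1.png',cv2.resize(a[:,:,::-1],None,fx=12,fy=12,interpolation=cv2.INTER_CUBIC))
a=im[150:205,160:290]; cv2.imwrite('pics/c2.png',cv2.resize(a[:,:,::-1],None,fx=6,fy=6,interpolation=cv2.INTER_CUBIC))
E
```

```text
(no output)
```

View pics/c1.png

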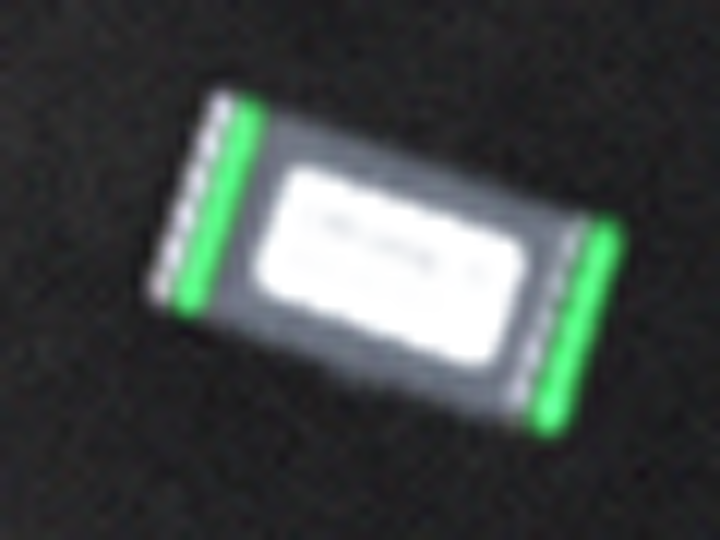

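View pics/c2.png

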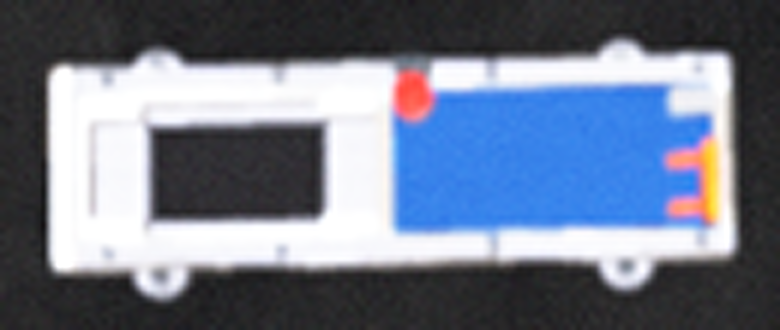

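```bash
cat > fit.py <<'E'
from h import *
from scipy.optimize import least_squares
im=imaging.snapshot('top').astype(int); sd=imaging.snapshot('side').astype(int)
print([a for a in dir(env) if a[0]!='_'])
def comps(im,cond,mina,roi):
    m=np.zeros(im.shape[:2],np.uint8); x0,y0,x1,y1=roi; m[y0:y1,x0:x1]=cond(im)[y0:y1,x0:x1]
    n,l,s,c=cv2.connectedComponentsWithStats(m); return [(c[i],s[i,4],l==i) for i in range(1,n) if s[i,4]>=mina]
g=lambda I:(I[...,1]>I[...,0]+45)&(I[...,1]>I[...,2]+45)
G=[(c,a) for c,a,_ in comps(im,g,5,(290,210,345,255))]; print('green top',G)
P=[back('top',c,22)[0] for c,a in G]; print('walls',P, 'mid',np.mean(P[:2],0), 'dist',np.linalg.norm(P[0]-P[1]),'ang',np.degrees(np.arctan2(*(P[1]-P[0])[[1,0]])))
G=[(c,a) for c,a,_ in comps(sd,g,5,(200,250,250,310))]; print('green side',G)
for z in (22,):
  print([back('side',c,z)[0] for c,a in G])
# label
w=lambda I:I.min(-1)>200
for n,I,roi in (('top',im,(305,220,332,242)),('side',sd,(210,268,240,296))):
    for c,a,_ in comps(I,w,40,roi): print('label',n,c,a,back(n,c,18)[0])
b=lambda I:(I[...,2]>I[...,0]+60)&(I[...,2]>I[...,1]+40)
for n,I,roi in (('top',im,(215,155,285,200)),('side',sd,(235,180,295,250))):
    for c,a,l in comps(I,b,100,roi):
        q=cv2.boxPoints(cv2.minAreaRect(np.argwhere(l)[:,::-1].astype(np.float32))); B=back(n,q,32.5); print('gate',n,c,a,B.round(1).tolist())
E
python3 fit.py
```

```text
['IKError', 'pinch_z']
green top [(array([303.       , 226.7755102]), np.int32(49)), (array([332.56666667, 237.05      ]), np.int32(60))]
walls [array([ 445.30053365, -193.87934588,   22.        ]), array([ 422.60852109, -260.87120278,   22.        ])] mid [ 433.95452737 -227.37527433   22.        ] dist 70.73073112697706 ang -108.71267568595533
green side [(array([226.53703704, 266.87037037]), np.int32(54)), (array([222.62903226, 294.69354839]), np.int32(62))]
[array([ 445.87490876, -194.45460904,   22.        ]), array([ 423.08053832, -261.40606577,   22.        ])]
label top [317.04504505 231.73423423] 222 [ 434.25840078 -226.29242672   18.        ]
label side [223.68023256 281.        ] 172 [ 433.02600546 -225.46415389   18.        ]
gate top [250.2790493  176.17077465] 1136 [[584.7, -14.6, 32.5], [589.2, -135.7, 32.5], [534.9, -137.4, 32.5], [530.5, -16.8, 32.5]]
gate side [263.30976431 214.98653199] 594 [[532.1, -18.5, 32.5], [591.6, 12.6, 32.5], [588.1, -129.2, 32.5], [535.6, -151.6, 32.5]]
```

```bash
python3 - <<'E'
from h import *
im=imaging.snapshot('side')
a=im[165:260,215:310]; cv2.imwrite('pics/s1.png',cv2.resize(a[:,:,::-1],None,fx=6,fy=6,interpolation=cv2.INTER_CUBIC))
a=im[255:315,195:255]; cv2.imwrite('pics/s2.png',cv2.resize(a[:,:,::-1],None,fx=9,fy=9,interpolation=cv2.INTER_CUBIC))
E
```

```text
(no output)
```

View pics/s1.png

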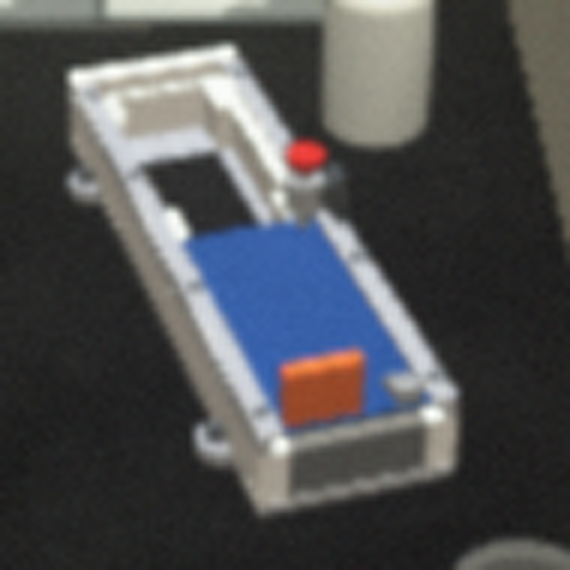

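View pics/s2.png

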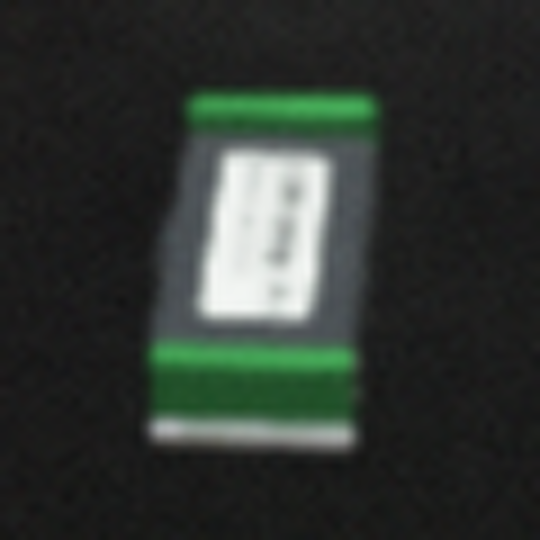

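```bash
cat > fit2.py <<'E'
from h import *
from scipy.optimize import least_squares
T=lambda u,v:((u+.5)/6-.5+160,(v+.5)/6-.5+150)
S=lambda u,v:((u+.5)/6-.5+215,(v+.5)/6-.5+165)
obs=[('top',T(50,65),(66,-37,38)),('top',T(50,272),(66,37,38)),('top',T(733,52),(-190,-37,37)),('top',T(738,258),(-190,37,37)),('top',T(412,97),(-71,-21,70)),
('side',S(72,75),(66,37,38)),('side',S(235,50),(66,-37,38)),('side',S(455,395),(-190,-37,37)),('side',S(272,445),(-190,37,37)),('side',S(262,513),(-190,37,0)),('side',S(455,468),(-190,-37,0)),('side',S(306,150),(-71,-21,70))]
def W(p,X):
    X=np.atleast_2d(X); c,s=np.cos(p[2]),np.sin(p[2]); return np.c_[p[0]+c*X[:,0]-s*X[:,1],p[1]+s*X[:,0]+c*X[:,1],X[:,2]]
def res(p,cams=('top','side')):
    return np.concatenate([(proj(n,W(p,X))[0]-uv) for n,uv,X in obs if n in cams])
for cams in (('top',),('side',),('top','side')):
    r=least_squares(lambda p:res(p,cams),[560,40,np.pi/2],loss='soft_l1'); print(cams,r.x.round(2),np.degrees(r.x[2]).round(2),r.fun.round(1))
p=r.x
for n in('top','side'):
    im=imaging.snapshot(n)[:,:,::-1].copy(); k=4; (a,b)=(150,140) if n=='top' else (205,155)
    im=cv2.resize(im[b:b+115,a:a+150],None,fx=5,fy=5,interpolation=cv2.INTER_CUBIC)
    def dr(P,c,closed=True):
        q=((proj(n,W(p,P))-[a,b]+.5)*5-.5); cv2.polylines(im,[np.round(q).astype(int)],closed,c,1)
    R=lambda x0,x1,y0,y1,z:[(x0,y0,z),(x1,y0,z),(x1,y1,z),(x0,y1,z)]
    dr(R(-190,66,-37,37,37),(0,0,255)); dr(R(-35,35,-26,26,28),(0,255,0)); dr(R(-35,35,-26,26,6),(0,255,255)); dr(R(-55,55,-20,20,28),(255,0,255)); dr(R(-79,-63,-37,-13,60),(255,255,0))
    cv2.imwrite(f'pics/ov_{n}.png',im)
# tab
def comps(I,cond):
    m=cond(I).astype(np.uint8); n,l,s,c=cv2.connectedComponentsWithStats(m); return [(c[i],s[i]) for i in range(1,n) if s[i,4]>8]
o=lambda I:(I[...,0]>150)&(I[...,0]>I[...,2]+70)&(I[...,1]<I[...,0]-40)
for n,roi in(('top',(260,160,290,200)),('side',(255,215,285,240))):
    I=imaging.snapshot(n).astype(int); x0,y0,x1,y1=roi; 
    for c,s in comps(I[y0:y1,x0:x1],o): 
        uv=c+[x0,y0]; 
        for z in (45,57):
            w=back(n,uv,z)[0]; d=w[:2]-p[:2]; cc,ss=np.cos(p[2]),np.sin(p[2]); print(n,uv,s,z,'box xy',(cc*d[0]+ss*d[1]).round(1),(-ss*d[0]+cc*d[1]).round(1))
for n,u in (('timer',(167.2,241)),('bottle',(174.2,134.6))): print(n,back('top',u,10))
print('beaker',back('side',(301,290),0), back('top',(335,171),55))
E
python3 fit2.py
```

```text
('top',) [555.36  45.73   1.6 ] 91.53 [ 0.5  1.   0.6 -0.9 -0.5  1.1 -0.5 -0.7 -0.1 -0.2]
('side',) [556.68  47.71   1.6 ] 91.82 [-0.3 -0.4 -0.2 -0.7  1.2 -0.1 -1.5 -1.5  0.   0.8  0.3  1.2  0.2 -0. ]
('top', 'side') [555.97  46.18   1.6 ] 91.74 [ 0.2  0.9  0.5 -1.  -0.7  0.5 -0.7 -1.3 -0.3 -0.6 -0.4 -0.1 -0.2 -0.3
  1.1  0.4 -1.7 -1.  -0.2  1.3  0.1  1.8  0.1  0.4]
top [276.04651163 179.55813953] [12 13  7 14 43] 45 box xy -177.0 10.9
top [276.04651163 179.55813953] [12 13  7 14 43] 57 box xy -176.4 12.0
side [267.875  227.5625] [ 7  9 13 10 80] 45 box xy -173.8 10.2
side [267.875  227.5625] [ 7  9 13 10 80] 57 box xy -188.2 15.8
timer [[410.19645573 116.62381413  10.        ]]
bottle [[657.63395584 105.61603772  10.        ]]
beaker [[ 570.42636995 -271.27492776    0.        ]] [[ 569.6130814  -261.50636809   55.        ]]
```

View pics/ov_top.png

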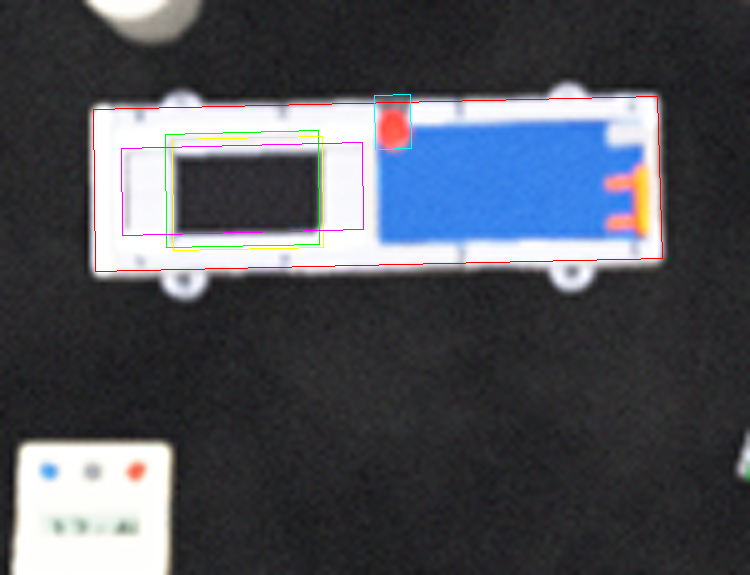

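View pics/ov_side.png

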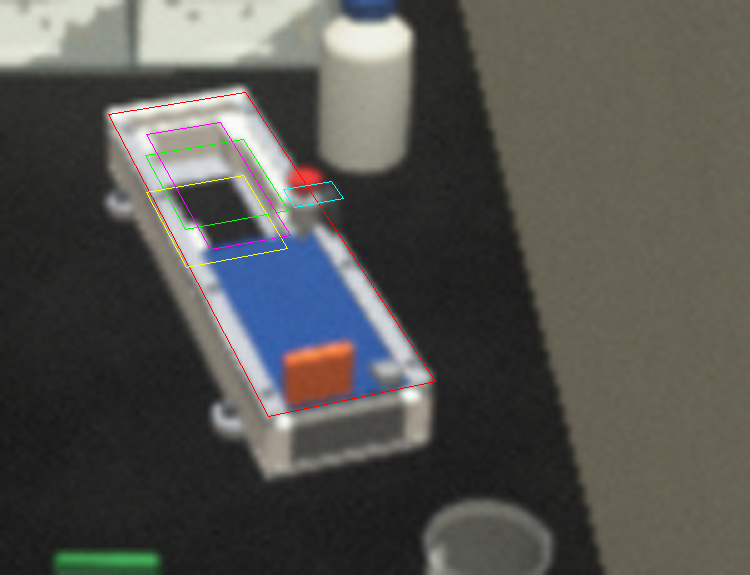

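Call:
step_arm(
  motion=[
    [[0,26,37.4,0,0.096],[0,52,74.8,0,0.193],[0,78,112.2,0,0.289],[0,104,149.6,0,0.385],[0,130,187,0,0.482]],
  ],
  squeeze=30,
)

```text
time: 2.0
position: [304.5, -411.8, 197.8]
tcp_rot: [2.913, 1.176, 0.0]
ft_force: [0.5, 0.5, -0.7]
opening: 1.002
```

Call:
step_arm(
  motion=[
    [[0,26,37.4,-8,0.096],[0,52,74.8,-16,0.193],[0,78,112.2,-24,0.289],[0,104,149.6,-32,0.385],[0,130,186.8,-40,0.482]],
  ],
)

```text
time: 2.5
position: [434.7, -224.9, 157.8]
tcp_rot: [2.547, 1.837, 0.001]
ft_force: [-0.2, 0.1, 0.2]
opening: 1.003
```

Call:
step_arm(
  motion=[
    [[0,0,0,-25,0],[0,0,0,-50,0],[0,0,0,-75,0],[0,0,0,-88,0],[0,0,0,-88,0]],
  ],
)

```text
time: 3.0
position: [432.3, -225.5, 67.6]
tcp_rot: [-2.548, -1.83, 0.002]
ft_force: [-0.2, -0.7, -0.6]
opening: 1.0
```

```bash
cat >> h.py <<'E'
def st():
    s=sense(); R=cv2.Rodrigues(np.array(s['tcp_rot'],float))[0]
    print('t',round(s['time'],2),'pos',np.round(s['position'],1),'jaw',round(np.degrees(np.arctan2(R[1,1],R[0,1])),2),'zax',R[:,2].round(3),'open',round(s['opening'],3),'F',np.round(s['ft_force'],2),'M',np.round(s['moment'],2),'j',np.round(s['joint_pos'],2))
    return s
E
python3 - <<'E'
from h import *
st(); snap('top','t1.png'); im=imaging.snapshot('side')
cv2.imwrite('pics/s_1.png',cv2.resize(im[190:330,150:330][:,:,::-1],None,fx=4,fy=4,interpolation=cv2.INTER_CUBIC))
E
```

```text
t 3.0 pos [ 432.3 -225.5   67.6] jaw -18.63 zax [-0.004  0.003 -1.   ] open 1.0 F [-0.15 -0.72 -0.59] M [0.08 0.03 0.01] j [-0.63 -0.16  2.04 -0.    1.26 -0.31]
```

View side.

View pics/s_1.png

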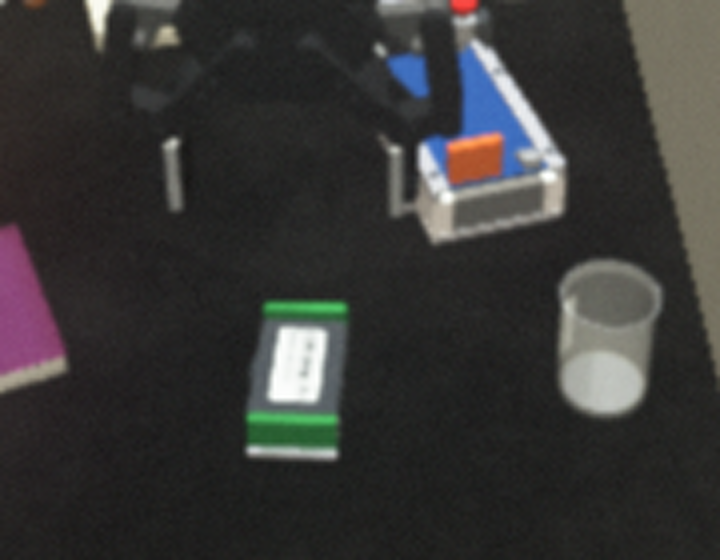

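View pics/t1.png

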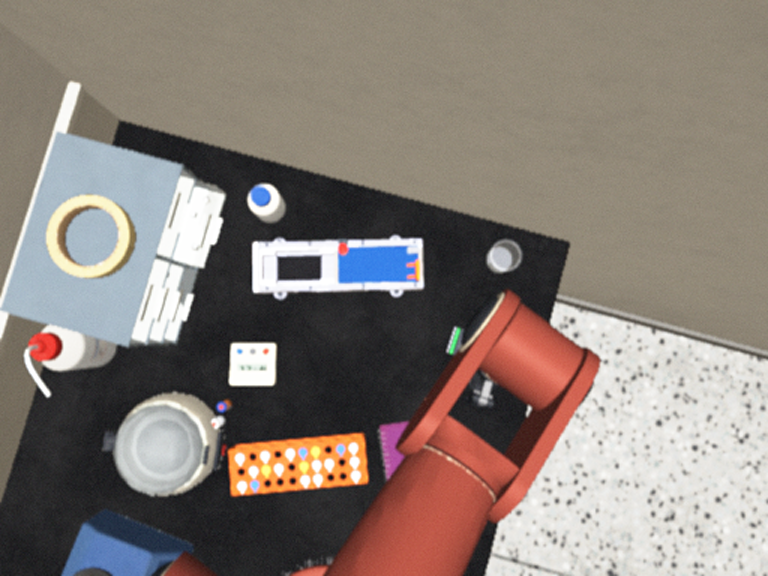

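```bash
python3 - <<'E'
from h import *
c=np.array([433.8,-226.5,69.7]); a=np.radians(-18.7); j=np.array([np.cos(a),np.sin(a),0])
for s in(-1,1): print(((proj('side',c+s*42.5*j+[0,0,13])-[150,190]+.5)*4-.5).round(0))
E
```

```text
[[197. 259.]]
[[389. 264.]]
```

Call:
step_arm(
  motion=[
    [[0,0,0,-20,0],[0,0,0,-38,0],[0,0,0,-50,0],[0,0,0,-58,0],[0,0,0,-64,0]],
  ],
)

```text
time: 3.6
position: [434.3, -227.0, 6.0]
tcp_rot: [2.551, 1.832, 0.001]
ft_force: [0.9, 0.3, 0.0]
opening: 0.998
```

Call:
step_arm(
  motion=[
    [[0.2,0,0,0,0],[0.4,0,0,0,0],[0.5,0,0,0,0],[0.6,0,0,0,0],[0.7,0,0,0,0]],
  ],
  squeeze=30,
)

```text
time: 4.1
position: [434.1, -226.7, 6.1]
tcp_rot: [2.551, 1.832, 0.0]
ft_force: [-0.3, -0.1, -0.2]
opening: 0.302
```

```bash
python3 - <<'E'
from h import *
st(); im=imaging.snapshot('side')
cv2.imwrite('pics/s_2.png',cv2.resize(im[190:330,150:330][:,:,::-1],None,fx=4,fy=4,interpolation=cv2.INTER_CUBIC))
E
```

```text
t 4.1 pos [ 434.1 -226.7    6.1] jaw -18.62 zax [ 0.001 -0.    -1.   ] open 0.302 F [-0.28 -0.09 -0.24] M [0.   0.03 0.05] j [-0.63 -0.07  2.07  0.    1.13 -0.31]
```

View pics/s_2.png

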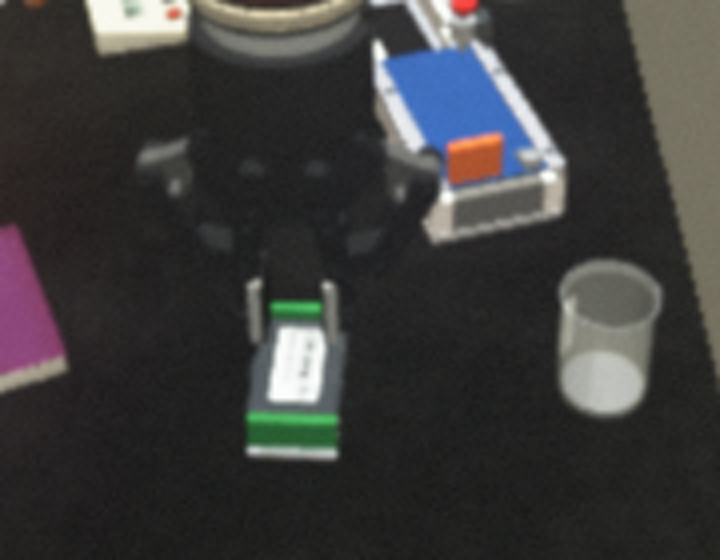

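```bash
python3 - <<'E'
from h import *
c=np.array([433.9,-226.5,5.7]); a=np.radians(-18.7); j=np.array([np.cos(a),np.sin(a),0]); k=np.array([-j[1],j[0],0])
for z in (0,10,20,30): 
  for h in (13,21): print(z,h,[((proj('side',c+s*h*j+[0,0,z])-[150,190]+.5)*4-.5).round(0).tolist() for s in (-1,1)])
for h in (-33,33):print([((proj('side',np.array([433.9,-226.5,22])+s*20*j+h*k)-[150,190]+.5)*4-.5).round(0).tolist() for s in (-1,1)])
im=imaging.snapshot('side')
cv2.imwrite('pics/s_3.png',cv2.resize(im[240:310,190:260][:,:,::-1],None,fx=8,fy=8,interpolation=cv2.INTER_CUBIC))
im=imaging.snapshot('top')
cv2.imwrite('pics/t_3.png',cv2.resize(im[190:290,270:390][:,:,::-1],None,fx=6,fy=6,interpolation=cv2.INTER_CUBIC))
st()
E
```

```text
0 13 [[[272.0, 385.0]], [[327.0, 386.0]]]
0 21 [[[255.0, 384.0]], [[344.0, 387.0]]]
10 13 [[[271.0, 369.0]], [[327.0, 371.0]]]
10 21 [[[254.0, 369.0]], [[344.0, 372.0]]]
20 13 [[[270.0, 354.0]], [[326.0, 356.0]]]
20 21 [[[253.0, 353.0]], [[343.0, 356.0]]]
30 13 [[[269.0, 338.0]], [[325.0, 340.0]]]
30 21 [[[252.0, 338.0]], [[343.0, 340.0]]]
[[[246.0, 413.0]], [[335.0, 416.0]]]
[[[264.0, 309.0]], [[347.0, 312.0]]]
t 4.25 pos [ 433.9 -226.6    5.8] jaw -18.62 zax [ 0. -0. -1.] open 0.302 F [-0.17  0.36 -0.46] M [-0.07 -0.03  0.04] j [-0.63 -0.07  2.07  0.    1.13 -0.31]
```

View pics/s_3.png

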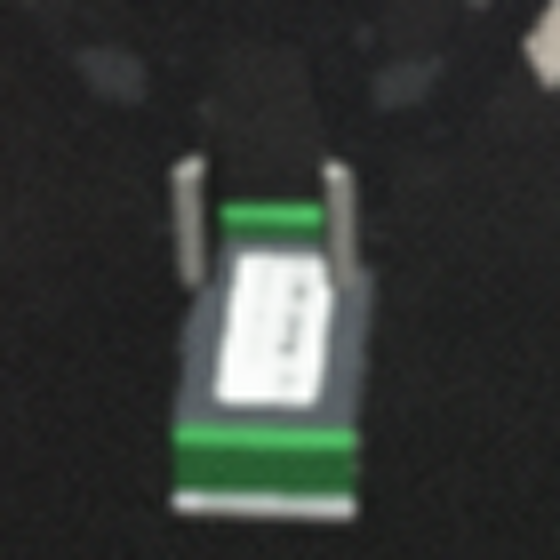

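Call:
step_arm(
  motion=[
    [[0.3,0,0,0,0],[0,0,0,0,0],[0,0,0,0,0],[0,0,0,-3,0],[0,0,0,-6,0]],
  ],
)

```text
time: 4.75
position: [433.8, -226.6, -0.5]
tcp_rot: [2.552, 1.833, 0.0]
ft_force: [-0.2, -0.1, 0.3]
opening: 0.999
```

```bash
python3 - <<'E'
from h import *
st(); im=imaging.snapshot('side')
cv2.imwrite('pics/s_4.png',cv2.resize(im[210:310,170:290][:,:,::-1],None,fx=6,fy=6,interpolation=cv2.INTER_CUBIC))
c=np.array([433.9,-226.5,0]); a=np.radians(-18.7); j=np.array([np.cos(a),np.sin(a),0]); k=np.array([-j[1],j[0],0])
for z in (0,13,20,30,40): print(z,[((proj('side',c+s*42.5*j-11*k+[0,0,z])-[170,210]+.5)*6-.5).round(0).tolist() for s in (-1,1)])
print(back('top',(485/1.5,390/1.5),100))
E
```

```text
t 4.75 pos [ 433.8 -226.6   -0.5] jaw -18.62 zax [ 0. -0. -1.] open 0.999 F [-0.23 -0.08  0.3 ] M [ 0.01  0.01 -0.03] j [-0.63 -0.06  2.08 -0.    1.12 -0.31]
0 [[[190.0, 494.0]], [[463.0, 502.0]]]
13 [[[187.0, 464.0]], [[463.0, 472.0]]]
20 [[[186.0, 448.0]], [[463.0, 456.0]]]
30 [[[184.0, 424.0]], [[463.0, 433.0]]]
40 [[[181.0, 400.0]], [[463.0, 409.0]]]
[[ 376.98660663 -227.84732931  100.        ]]
```

View pics/s_4.png

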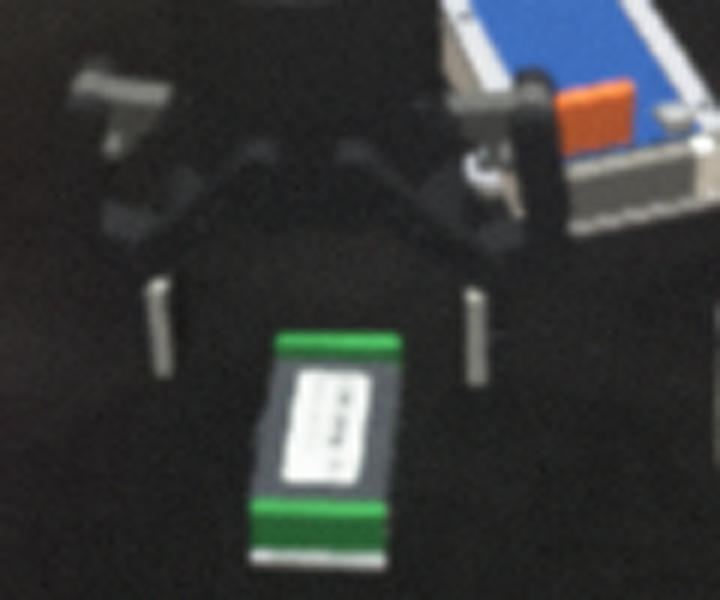

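View pics/t_3.png

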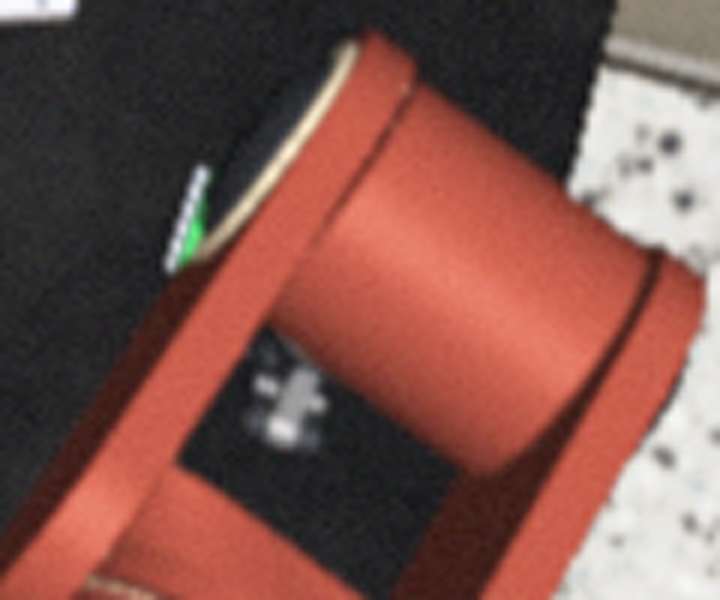

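Call:
step_arm(
  motion=[
    [[0,0,0,-2,0],[0,0,0,-4,0],[0,0,0,-6,0],[0,0,0,-8,0],[0,0,0,-8,0]],
  ],
)

```text
time: 5.3
position: [433.6, -226.3, -8.7]
tcp_rot: [-2.551, -1.832, 0.0]
ft_force: [-0.3, -0.2, -0.9]
opening: 1.0
```

```bash
python3 - <<'E'
from h import *
st(); im=imaging.snapshot('side')
cv2.imwrite('pics/s_5.png',cv2.resize(im[140:310,120:330][:,:,::-1],None,fx=3.5,fy=3.5,interpolation=cv2.INTER_CUBIC))
E
```

```text
t 5.3 pos [ 433.6 -226.3   -8.7] jaw -18.62 zax [-0.001  0.    -1.   ] open 1.0 F [-0.28 -0.24 -0.92] M [ 0.02 -0.    0.  ] j [-0.63 -0.04  2.08  0.    1.11 -0.31]
```

View pics/s_5.png

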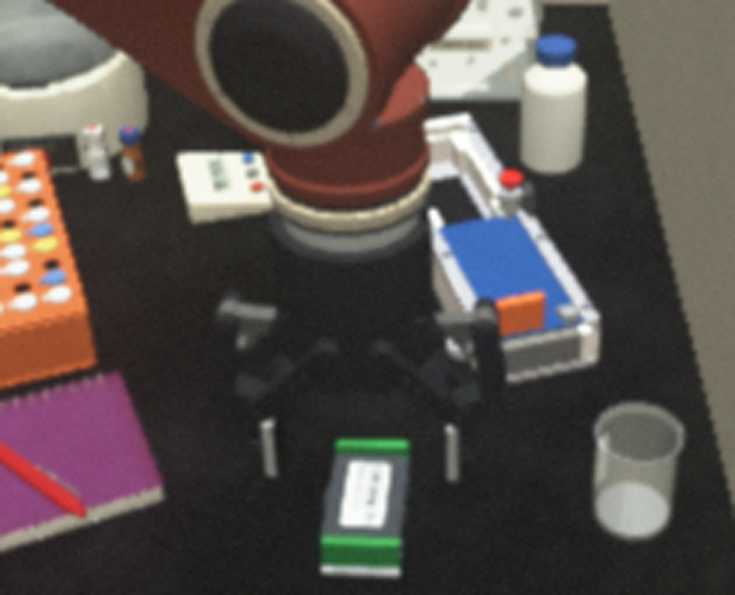

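Call:
step_arm(
  motion=[
    [[0,0,0,-1,0],[0,0,0,-2,0],[0,0,0,-3,0],[0,0,0,-4,0],[0,0,0,-5,0]],
  ],
)

```text
time: 5.85
position: [433.8, -226.5, -13.4]
tcp_rot: [-2.551, -1.833, -0.0]
ft_force: [-0.7, -0.5, -0.3]
opening: 1.003
```

Call:
step_arm(
  motion=[
    [[0,0,0,-1,0],[0,0,0,-2,0],[0,0,0,-3,0],[0,0,0,-4,0],[0,0,0,-5,0]],
  ],
)

```text
time: 6.35
position: [433.8, -226.5, -18.4]
tcp_rot: [2.552, 1.833, 0.0]
ft_force: [0.1, -1.0, -1.1]
opening: 0.999
```

```bash
python3 - <<'E'
from h import *
st(); im=imaging.snapshot('side')
cv2.imwrite('pics/s_6.png',cv2.resize(im[210:310,170:290][:,:,::-1],None,fx=6,fy=6,interpolation=cv2.INTER_CUBIC))
c=np.array([433.9,-226.5,0]); a=np.radians(-18.7); j=np.array([np.cos(a),np.sin(a),0]); k=np.array([-j[1],j[0],0])
for z in (0,10,20,30,40): print(z,[((proj('side',c+s*42.5*j-11*k+[0,0,z])-[170,210]+.5)*6-.5).round(0).tolist() for s in (-1,1)])
E
```

```text
t 6.35 pos [ 433.8 -226.5  -18.4] jaw -18.62 zax [ 0. -0. -1.] open 0.999 F [ 0.11 -0.99 -1.05] M [0.03 0.02 0.01] j [-0.63 -0.03  2.08  0.    1.08 -0.31]
0 [[[190.0, 494.0]], [[463.0, 502.0]]]
10 [[[188.0, 471.0]], [[463.0, 479.0]]]
20 [[[186.0, 448.0]], [[463.0, 456.0]]]
30 [[[184.0, 424.0]], [[463.0, 433.0]]]
40 [[[181.0, 400.0]], [[463.0, 409.0]]]
```

View pics/s_6.png

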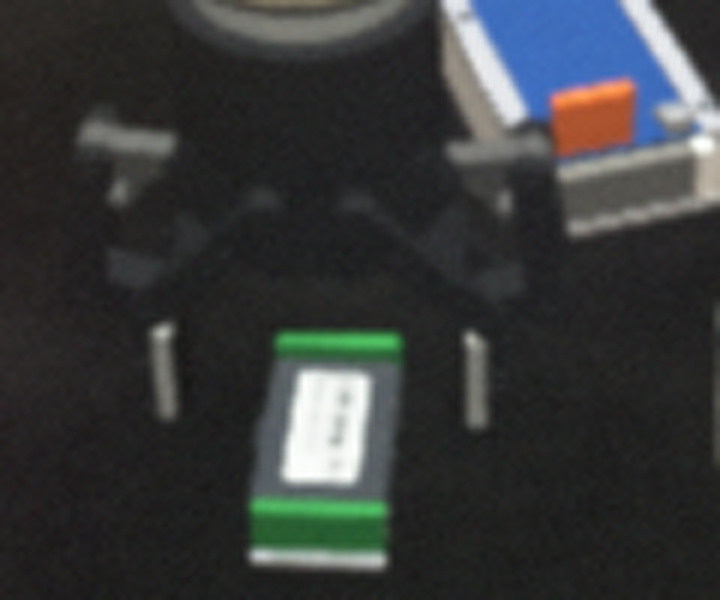

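Call:
step_arm(
  motion=[
    [[0,0,0,-2,0],[0,0,0,-4,0],[0,0,0,-6,0],[0,0,0,-8,0],[0,0,0,-10,0]],
  ],
)

```text
time: 6.9
position: [433.8, -226.5, -28.5]
tcp_rot: [-2.551, -1.833, 0.0]
ft_force: [-0.5, -0.6, 0.4]
opening: 0.997
```

```bash
python3 - <<'E'
from h import *
st(); im=imaging.snapshot('side')
cv2.imwrite('pics/s_7.png',cv2.resize(im[210:310,170:290][:,:,::-1],None,fx=6,fy=6,interpolation=cv2.INTER_CUBIC))
E
```

```text
t 6.9 pos [ 433.8 -226.5  -28.5] jaw -18.62 zax [-0.  0. -1.] open 0.997 F [-0.49 -0.62  0.36] M [ 0.03  0.02 -0.06] j [-0.63 -0.01  2.08 -0.    1.06 -0.31]
```

View pics/s_7.png

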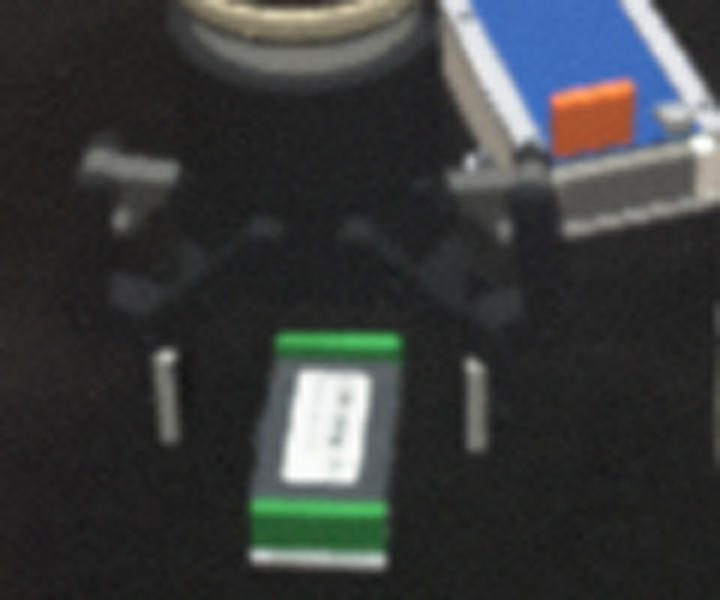

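Call:
step_arm(
  motion=[
    [[0,0,0,-2,0],[0.2,0,0,-4,0],[0.4,0,0,-4,0],[0.6,0,0,-4,0],[0.7,0,0,-4,0]],
  ],
)

```text
time: 7.45
position: [434.1, -226.7, -32.0]
tcp_rot: [2.551, 1.832, 0.0]
ft_force: [0.1, -0.4, -0.6]
opening: 0.483
```

```bash
python3 - <<'E'
from h import *
st(); im=imaging.snapshot('side')
cv2.imwrite('pics/s_8.png',cv2.resize(im[210:310,170:290][:,:,::-1],None,fx=6,fy=6,interpolation=cv2.INTER_CUBIC))
E
```

```text
t 7.45 pos [ 434.1 -226.7  -32. ] jaw -18.62 zax [ 0. -0. -1.] open 0.483 F [ 0.06 -0.37 -0.61] M [0.03 0.05 0.04] j [-0.63 -0.    2.09  0.    1.06 -0.31]
```

View pics/s_8.png

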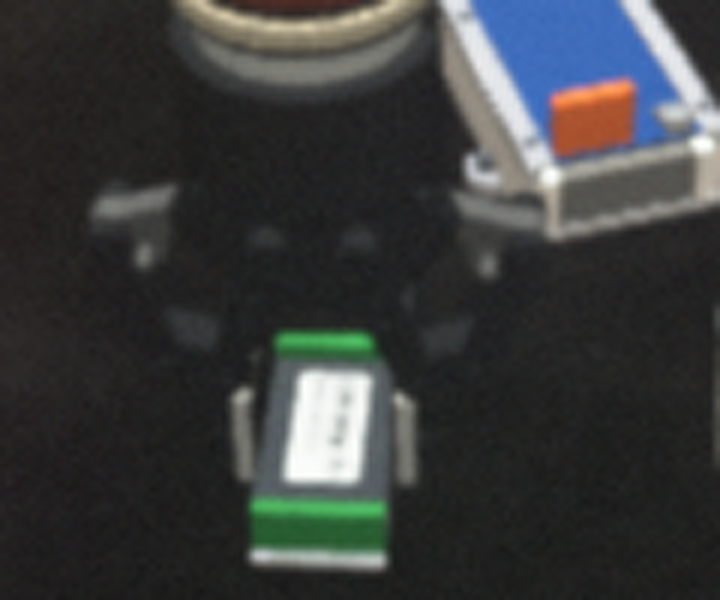

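Call:
step_arm(
  motion=[
    [[0.8,0,0,0,0],[0.8,0,0,5,0],[0.8,0,0,15,0],[0.8,0,0,30,0],[0.8,0,0,50,0]],
  ],
  squeeze=40,
)

```text
time: 8.0
position: [433.2, -226.1, 18.1]
tcp_rot: [-2.55, -1.832, 0.001]
ft_force: [1.1, -0.1, 0.1]
opening: 0.483
```

```bash
python3 - <<'E'
from h import *
st(); im=imaging.snapshot('side')
cv2.imwrite('pics/s_9.png',cv2.resize(im[200:310,170:290][:,:,::-1],None,fx=6,fy=5.4,interpolation=cv2.INTER_CUBIC))
E
```

```text
t 8.0 pos [ 433.2 -226.1   18.1] jaw -18.62 zax [-0.001  0.001 -1.   ] open 0.483 F [ 1.14 -0.05  0.11] M [-0.02  0.03  0.01] j [-0.63 -0.09  2.07 -0.    1.16 -0.31]
```

View pics/s_9.png

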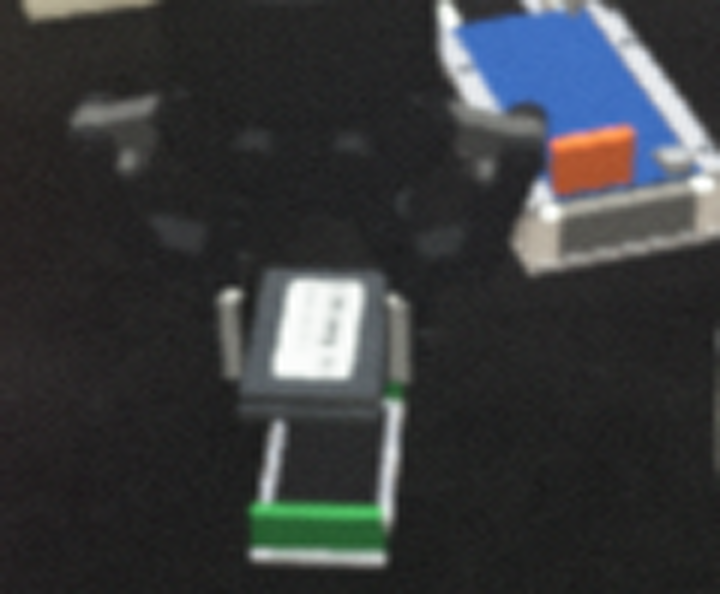

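Call:
step_arm(
  motion=[
    [[0.8,2,30,0,0.07],[0.8,5,70,0,0.15],[0.8,8,110,0,0.23],[0.8,10,145,0,0.3],[0.8,11,166.5,0,0.356]],
  ],
)

```text
time: 8.55
position: [444.7, -58.0, 17.9]
tcp_rot: [2.182, 2.26, 0.001]
ft_force: [-0.3, -0.3, 0.6]
opening: 0.483
```

Call:
step_arm(
  motion=[
    [[0.8,0,0,0,0],[0.8,0,0,-15,0],[0.8,0,0,-30,0],[0.8,0,0,-40,0],[0.8,0,0,-46,0]],
  ],
)

```text
time: 9.05
position: [444.3, -60.6, -29.2]
tcp_rot: [-2.188, -2.254, 0.001]
ft_force: [-0.3, 0.7, -0.9]
opening: 0.477
```

```bash
python3 - <<'E'
from h import *
st(); im=imaging.snapshot('side')
cv2.imwrite('pics/s_10.png',cv2.resize(im[160:290,150:290][:,:,::-1],None,fx=5,fy=4.6,interpolation=cv2.INTER_CUBIC))
E
```

```text
t 9.05 pos [444.3 -60.6 -29.2] jaw 1.7 zax [-0.001  0.    -1.   ] open 0.477 F [-0.27  0.74 -0.86] M [-0.04  0.01  0.  ] j [-0.3  -0.11  2.18 -0.    1.07 -0.33]
```

View pics/s_10.png

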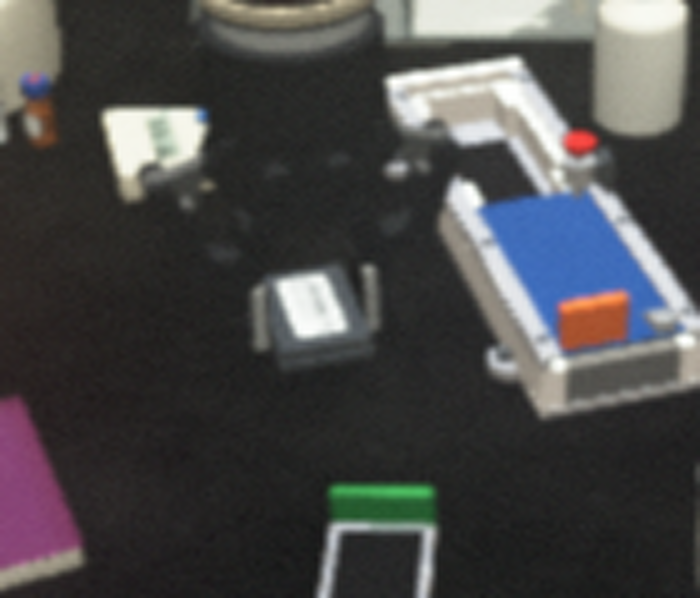

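Call:
step_arm(
  motion=[
    [[0.8,0,0,-3,0],[0.8,0,0,-5,0],[0.8,0,0,-6.5,0],[0.8,0,0,-7.5,0],[0.8,0,0,-7.8,0]],
  ],
)

```text
time: 9.6
position: [445.2, -60.2, -35.1]
tcp_rot: [2.187, 2.256, -0.0]
ft_force: [-3.1, 1.1, 7.1]
opening: 0.483
```

Call:
step_arm(
  motion=[
    [[0.45,0,0,0.5,0],[0.4,0,0,0.5,0],[0.3,0,0,0.5,0],[0.3,0,0,0.5,0],[0.3,0,0,0.5,0]],
  ],
)

```text
time: 10.1
position: [444.7, -60.0, -35.7]
tcp_rot: [-2.187, -2.256, 0.0]
ft_force: [0.7, 0.1, -0.3]
opening: 0.704
```

```bash
python3 - <<'E'
from h import *
st(); im=imaging.snapshot('side')
cv2.imwrite('pics/s_11.png',cv2.resize(im[160:290,150:290][:,:,::-1],None,fx=5,fy=4.6,interpolation=cv2.INTER_CUBIC))
E
```

```text
t 10.1 pos [444.7 -60.  -35.7] jaw 1.78 zax [-0.  0. -1.] open 0.704 F [ 0.74  0.07 -0.25] M [-0.04 -0.    0.01] j [-0.3  -0.09  2.18  0.    1.05 -0.33]
```

View pics/s_11.png

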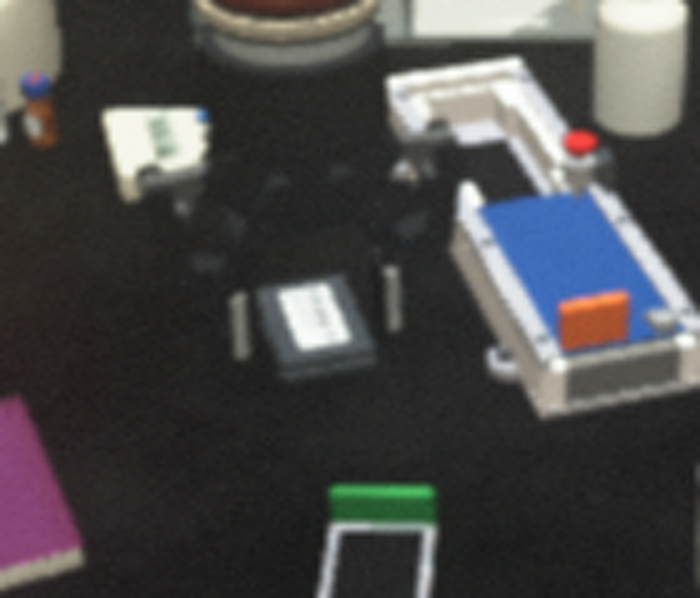

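Call:
step_arm(
  motion=[
    [[0.3,0,0,25,0],[0,0,0,60,0],[0,0,0,60,-0.14],[0,0,0,60,-0.28],[0,0,0,60,-0.42]],
  ],
)

```text
time: 10.65
position: [445.1, -60.1, 24.8]
tcp_rot: [2.613, 1.742, 0.001]
ft_force: [-0.3, 0.1, -0.7]
opening: 1.002
```

Call:
step_arm(
  motion=[
    [[0,0,0,0,-0.14],[0,0,0,0,-0.28],[0,0,0,0,-0.42],[0,0,0,0,-0.56],[0,0,0,0,-0.7]],
  ],
)

```text
time: 11.15
position: [444.7, -60.0, 24.3]
tcp_rot: [-3.053, -0.741, 0.0]
ft_force: [-0.1, 0.0, 0.9]
opening: 1.002
```

Call:
step_arm(
  motion=[
    [[0,0,0,0,-0.14],[0,0,0,0,-0.28],[0,0,0,0,-0.42],[0,0,0,0,-0.451],[0,0,0,0,-0.451]],
  ],
)

```text
time: 11.65
position: [444.7, -60.0, 24.3]
tcp_rot: [-3.141, -0.049, 0.0]
ft_force: [-0.4, 0.2, 0.0]
opening: 1.0
```

```bash
cat > lab.py <<'E'
from h import *
st()
I=imaging.snapshot('side').astype(int)
r=models.regions_of('side','chip_case')
for k in r[:2]: print(round(k['score'],2),np.round(k['xy'],1),k['mask'].sum(),back('side',k['xy'],12)[0].round(1))
cv2.imwrite('pics/s_12.png',cv2.resize(I[160:290,150:290][:,:,::-1].astype(np.uint8),None,fx=5,fy=4.6,interpolation=cv2.INTER_CUBIC))
m=r[0]['mask'].astype(np.uint8); m=cv2.dilate(m,np.ones((5,5),np.uint8))
w=((I.min(-1)>150)&(m>0)).astype(np.uint8); n,l,s,c=cv2.connectedComponentsWithStats(w)
for i in range(1,n):
    if s[i,4]>30:
        q=cv2.boxPoints(cv2.minAreaRect(np.argwhere(l==i)[:,::-1].astype(np.float32))); ys,xs=np.nonzero(l==i)
        P=back('side',np.c_[xs,ys],14)[:,:2]; (cx,cy),(a,b),ang=cv2.minAreaRect(P.astype(np.float32)); print('label',c[i],s[i,4],back('side',c[i],14)[0].round(1),(cx,cy),(a,b),ang)
E
python3 lab.py
```

```text
t 11.65 pos [444.7 -60.   24.3] jaw -88.22 zax [-0.  0. -1.] open 1.0 F [-0.4   0.22  0.  ] M [ 0.01 -0.03  0.  ] j [-0.3  -0.2   2.16  0.    1.19  1.24]
0.93 [209.4 234.2] 424 [435.4 -74.4  12. ]
label [212.40816327 228.44217687] 147 [445.3 -58.9  14. ] (445.45965576171875, -58.27975845336914) (24.036680221557617, 48.24319839477539) 0.523296058177948
```

View pics/s_12.png

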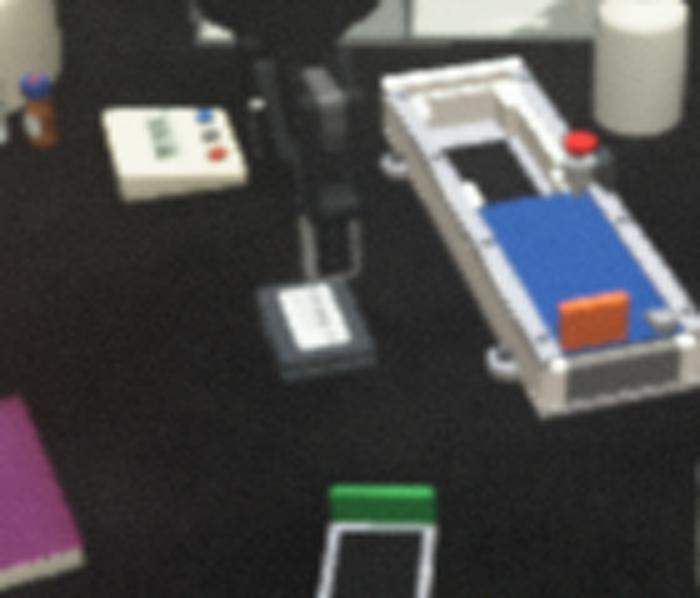

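Call:
step_arm(
  motion=[
    [[0,0.5,1,-18,0],[0,0.5,1,-36,0],[0,0.5,1,-50,0],[0,0.5,1,-58,0],[0,0.5,1,-62.9,0]],
  ],
)

```text
time: 12.25
position: [444.9, -58.9, -39.2]
tcp_rot: [-3.141, -0.049, 0.002]
ft_force: [-0.4, 0.8, -0.1]
opening: 1.002
```

Call:
step_arm(
  motion=[
    [[0.1,0,0,0,0],[0.2,0,0,0,0],[0.3,0,0,0,0],[0.5,0,0,0,0],[0.6,0,0,0,0]],
  ],
  squeeze=30,
)

```text
time: 12.75
position: [446.3, -59.3, -37.5]
tcp_rot: [3.141, 0.048, 0.003]
ft_force: [0.1, 0.1, 4.8]
opening: 0.714
```

```bash
python3 lab.py
```

```text
t 12.75 pos [446.3 -59.3 -37.5] jaw -88.23 zax [ 0.002 -0.001 -1.   ] open 0.714 F [0.06 0.13 4.81] M [0.08 0.04 0.03] j [-0.3  -0.09  2.18  0.    1.05  1.24]
0.59 [208.5 232.7] 174 [434.5 -68.8  12. ]
label [208.55555556 228.42222222] 45 [437.1 -56.4  14. ] (436.87127685546875, -57.720611572265625) (44.6144905090332, 8.12707233428955) 87.37657165527344
```

View pics/s_12.png

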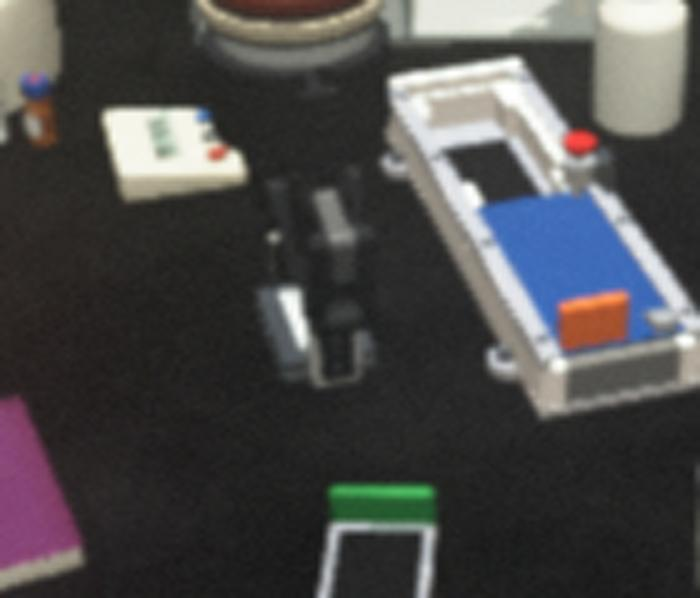

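Call:
step_arm(
  motion=[
    [[0.15,0,0,1,0],[0.15,0,0,3,0],[0.3,0,0,3,0],[0.5,0,0,3,0],[0.6,0,0,3,0]],
  ],
  squeeze=40,
)

```text
time: 13.35
position: [445.5, -59.1, -35.2]
tcp_rot: [-3.141, -0.048, -0.0]
ft_force: [-0.1, 0.2, 3.3]
opening: 0.713
```

Call:
step_arm(
  motion=[
    [[0.7,0,0,0,0],[0.7,0,0,3,0],[0.7,0,0,8,0],[0.7,0,0,20,0],[0.7,0,0,35,0]],
  ],
)

```text
time: 13.85
position: [444.6, -58.8, -0.3]
tcp_rot: [-3.141, -0.048, 0.002]
ft_force: [0.9, 0.1, -0.1]
opening: 0.713
```

```bash
python3 lab.py
```

```text
t 13.85 pos [ 4.446e+02 -5.880e+01 -3.000e-01] jaw -88.23 zax [-0.001  0.    -1.   ] open 0.713 F [ 0.93  0.1  -0.12] M [ 0.03  0.02 -0.04] j [-0.3  -0.16  2.17 -0.    1.13  1.24]
0.57 [208.  220.5] 205 [441.9 -24.7  12. ]
label [207.         215.07692308] 39 [443.3  -6.1  14. ] (443.2607421875, -7.263463973999023) (45.134307861328125, 7.534087181091309) 89.817138671875
```

View pics/s_12.png

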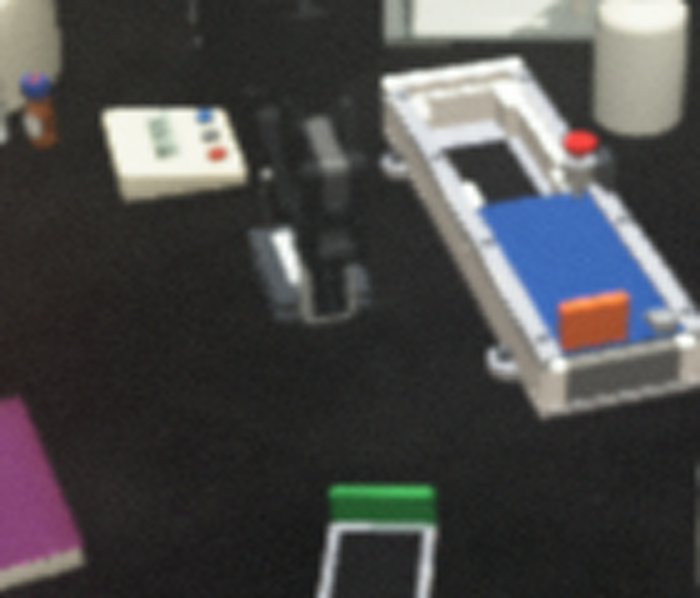

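Call:
step_arm(
  motion=[
    [[0.7,0,0,15,0],[0.7,0,20,30,0],[0.7,0,60,30,0],[0.7,10,95,30,0],[0.7,35,105,30,0]],
  ],
)

```text
time: 14.45
position: [478.9, 48.7, 28.9]
tcp_rot: [-3.14, -0.053, 0.002]
ft_force: [0.3, -0.4, -0.4]
opening: 0.713
```

Call:
step_arm(
  motion=[
    [[0.7,35,0,0,0],[0.7,65,0,0,0],[0.7,75.5,0,0,0],[0.7,75.5,0,0,0],[0.7,75.5,0,0,0]],
  ],
)

```text
time: 14.95
position: [554.4, 45.9, 28.8]
tcp_rot: [-3.141, -0.048, 0.003]
ft_force: [-0.6, -1.0, 0.6]
opening: 0.715
```

```bash
cat > look.py <<'E'
from h import *
import sys
st(); t=sys.argv[1]
I=imaging.snapshot('side'); cv2.imwrite(f'pics/{t}_s.png',cv2.resize(I[110:260,190:320][:,:,::-1],None,fx=5,fy=4,interpolation=cv2.INTER_CUBIC) if 0 else cv2.resize(I[120:260,190:320][:,:,::-1],None,fx=4.2,fy=4.2,interpolation=cv2.INTER_CUBIC))
I=imaging.snapshot('top'); cv2.imwrite(f'pics/{t}_t.png',cv2.resize(I[110:260,140:340][:,:,::-1],None,fx=4,fy=4,interpolation=cv2.INTER_CUBIC))
E
python3 look.py n1
```

```text
t 14.95 pos [554.4  45.9  28.8] jaw -88.25 zax [-0.002  0.    -1.   ] open 0.715 F [-0.57 -0.99  0.63] M [ 0.02  0.05 -0.02] j [-0.05  0.06  1.9  -0.    1.18  1.49]
```

View pics/n1_s.png

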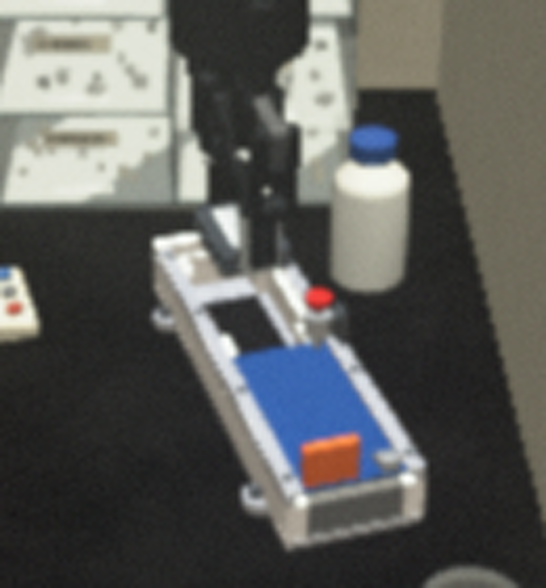

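View pics/n1_t.png

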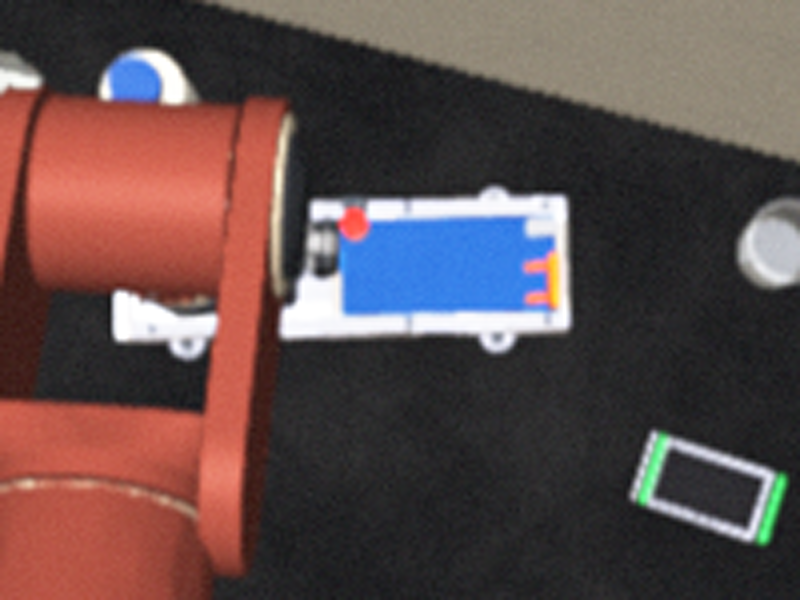

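```bash
cat > ov.py <<'E'
from h import *
import sys
x,y,z,t=float(sys.argv[1]),float(sys.argv[2]),float(sys.argv[3]),sys.argv[4]
I=imaging.snapshot('side')[:,:,::-1]; a,b,k=215,145,7
im=cv2.resize(I[b:b+80,a:a+90],None,fx=k,fy=k,interpolation=cv2.INTER_CUBIC)
th=np.radians(91.74); ex=np.array([np.cos(th),np.sin(th),0]); ey=np.array([-np.sin(th),np.cos(th),0])
def dr(P,c): cv2.polylines(im,[np.round((proj('side',np.array(P))-[a,b]+.5)*k-.5).astype(int)],True,c,1)
R=lambda o,hx,hy:[o+sx*hx*ex+sy*hy*ey for sx,sy in((-1,-1),(1,-1),(1,1),(-1,1))]
c=np.array([x,y,z]); dr(R(c,31,21),(0,255,255)); dr(R(c+[0,0,14],31,21),(0,255,0))
n=np.array([556,46.2,28]); dr(R(n,35,26),(255,0,255)); dr(R(n,55,20),(255,255,0)); dr(R(n+[0,0,9],66,28),(0,0,255))
cv2.imwrite(f'pics/{t}.png',im)
E
python3 ov.py 555.8 46 65 o1
```

```text
(no output)
```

View pics/o1.png

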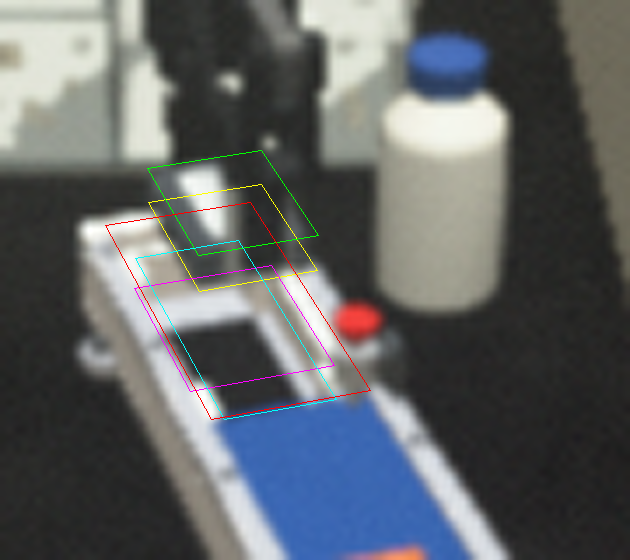

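```bash
python3 - <<'E'
from h import *
I=imaging.snapshot('side')[:,:,::-1]
a,b=230,160
im=cv2.resize(I[b:b+45,a:a+40],None,fx=13,fy=13,interpolation=cv2.INTER_CUBIC); im=np.clip(im.astype(float)*1.8+10,0,255).astype(np.uint8)
cv2.imwrite('pics/z1.png',im)
th=np.radians(91.74); ex=np.array([np.cos(th),np.sin(th),0]); ey=np.array([-np.sin(th),np.cos(th),0])
c=np.array([555.8,46,65])
for nm,o in (('near-left bot',-31*ex+21*ey),('near-left top',-31*ex+21*ey+[0,0,14]),('far-left top',31*ex+21*ey+[0,0,14]),('label c',np.array([0,0,14.]))): print(nm,((proj('side',c+o)[0]-[a,b]+.5)*13-.5).round(0))
E
```

```text
near-left bot [174. 345.]
near-left top [174. 279.]
far-left top [ 78. 117.]
label c [233. 178.]
```

View pics/z1.png

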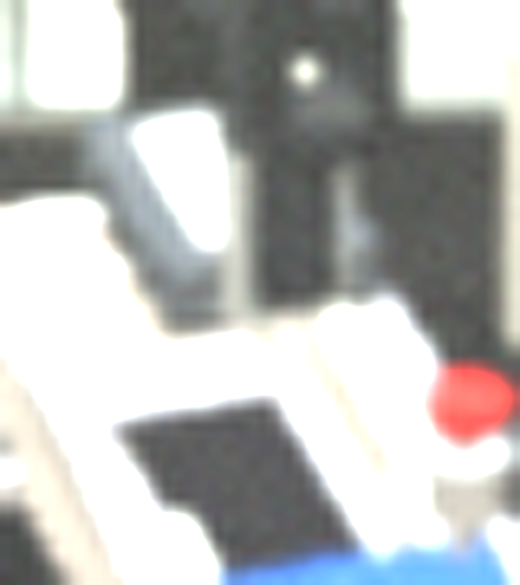

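Call:
step_arm(
  motion=[
    [[0.7,0,0,-8,0],[0.7,0,0,-16,0],[0.7,0,0,-24,0],[0.7,0,0,-30,0],[0.7,0,0,-34,0]],
  ],
)

```text
time: 15.65
position: [555.1, 46.0, -5.7]
tcp_rot: [-3.141, -0.048, 0.003]
ft_force: [-0.0, 0.4, -0.7]
opening: 0.713
```

Call:
step_arm(
  motion=[
    [[0.7,0,0,-3,0],[0.7,0,0,-6,0],[0.7,0,0,-9,0],[0.7,0,0,-11,0],[0.7,0,0,-11,0]],
  ],
)

```text
time: 16.15
position: [555.6, 46.0, -15.8]
tcp_rot: [-3.141, -0.048, 0.001]
ft_force: [-1.0, 0.5, -0.7]
opening: 0.711
```

```bash
python3 - <<'E'
from h import *
st()
I=imaging.snapshot('side')[:,:,::-1]
a,b=230,160
im=cv2.resize(I[b:b+45,a:a+40],None,fx=13,fy=13,interpolation=cv2.INTER_CUBIC); im=np.clip(im.astype(float)*1.5+10,0,255).astype(np.uint8)
cv2.imwrite('pics/z2.png',im)
E
```

```text
t 16.15 pos [555.6  46.  -15.8] jaw -88.23 zax [-0. -0. -1.] open 0.711 F [-1.03  0.47 -0.7 ] M [-0.04 -0.03 -0.05] j [-0.05  0.13  1.92 -0.    1.1   1.49]
```

View pics/z2.png

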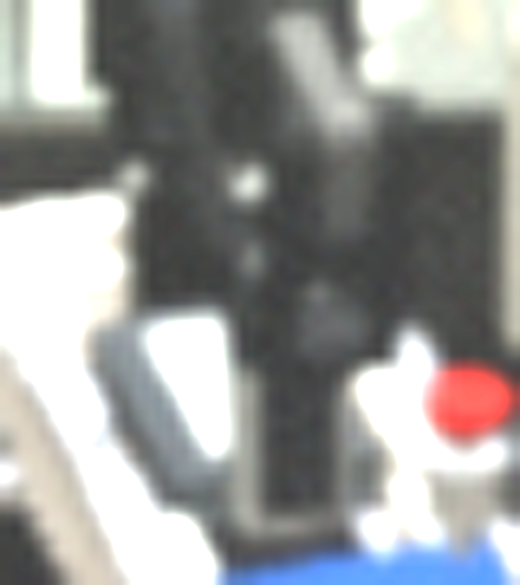

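Call:
step_arm(
  motion=[
    [[0.7,0,0,-3,0],[0.7,0,0,-6,0],[0.7,0,0,-9,0],[0.7,0,0,-11,0],[0.7,0,0,-12,0]],
  ],
)

```text
time: 16.7
position: [555.5, 46.0, -27.9]
tcp_rot: [-3.141, -0.048, 0.001]
ft_force: [-0.6, 0.2, -0.6]
opening: 0.711
```

Call:
step_arm(
  motion=[
    [[0.7,0,0,-0.5,0],[0.7,0,0,-1,0],[0.7,0,0,-1.5,0],[0.7,0,0,-2,0],[0.7,0,0,-2,0]],
  ],
)

```text
time: 17.2
position: [555.9, 46.0, -29.2]
tcp_rot: [-3.141, -0.048, -0.0]
ft_force: [-1.1, -0.3, 1.5]
opening: 0.71
```

Call:
step_arm(
  motion=[
    [[0.28,0,0,0,0],[0.25,0,0,0,0],[0.22,0,0,0,0],[0.2,0,0,0,0],[0.2,0,0,0,0]],
  ],
)

```text
time: 17.7
position: [555.8, 46.0, -29.5]
tcp_rot: [-3.141, -0.048, -0.0]
ft_force: [-0.6, -0.6, -0.6]
opening: 0.8
```

```bash
python3 - <<'E'
from h import *
st()
I=imaging.snapshot('side')[:,:,::-1]
a,b=230,160
im=cv2.resize(I[b:b+45,a:a+40],None,fx=13,fy=13,interpolation=cv2.INTER_CUBIC); im=np.clip(im.astype(float)*1.5+10,0,255).astype(np.uint8)
cv2.imwrite('pics/z3.png',im)
E
```

```text
t 17.7 pos [555.8  46.  -29.5] jaw -88.24 zax [ 0.  0. -1.] open 0.8 F [-0.6  -0.64 -0.6 ] M [-0.01  0.03  0.01] j [-0.05  0.15  1.92  0.    1.07  1.49]
```

View pics/z3.png

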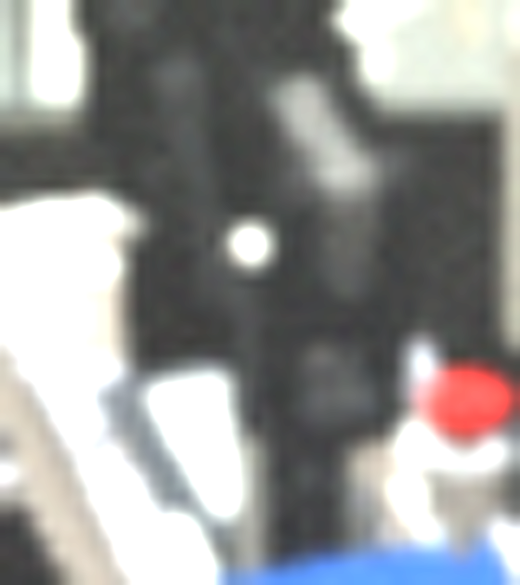

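Released; now lift straight up and check.

Call:
step_arm(
  motion=[
    [[0.2,0,0,3,0],[0.2,0,0,8,0],[0.2,0,0,15,0],[0.2,0,0,30,0],[0.2,0,0,50,0]],
  ],
)

```text
time: 18.25
position: [555.2, 46.0, 21.2]
tcp_rot: [-3.141, -0.048, 0.002]
ft_force: [0.7, -0.8, -0.5]
opening: 0.8
```

Call:
step_arm(
  motion=[
    [[0.2,0,0,35,0],[0.4,0,0,60,0],[0.7,-40,-20,60,0],[1,-80,-50,60,0],[1,-110,-90,60,0]],
  ],
)

```text
time: 18.75
position: [444.6, -43.9, 81.8]
tcp_rot: [3.141, 0.053, 0.002]
ft_force: [1.1, -1.0, -0.2]
opening: 0.12
```

```bash
python3 - <<'E'
from h import *
st()
I=imaging.snapshot('side')[:,:,::-1]
a,b=210,155
im=cv2.resize(I[b:b+95,a:a+95],None,fx=6,fy=6,interpolation=cv2.INTER_CUBIC); cv2.imwrite('pics/z4.png',im)
I=imaging.snapshot('top')[:,:,::-1]
a,b=155,145
im=cv2.resize(I[b:b+70,a:a+130],None,fx=6,fy=6,interpolation=cv2.INTER_CUBIC); cv2.imwrite('pics/t4.png',im)
E
```

```text
t 18.75 pos [444.6 -43.9  81.8] jaw -88.06 zax [ 0.002 -0.    -1.   ] open 0.12 F [ 1.13 -0.99 -0.2 ] M [-0.01 -0.05 -0.04] j [-0.27 -0.29  2.13 -0.    1.31  1.27]
```

View pics/z4.png

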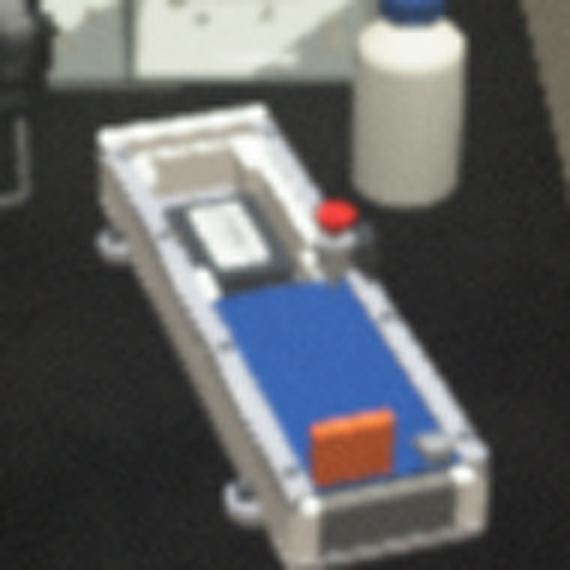

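View pics/t4.png

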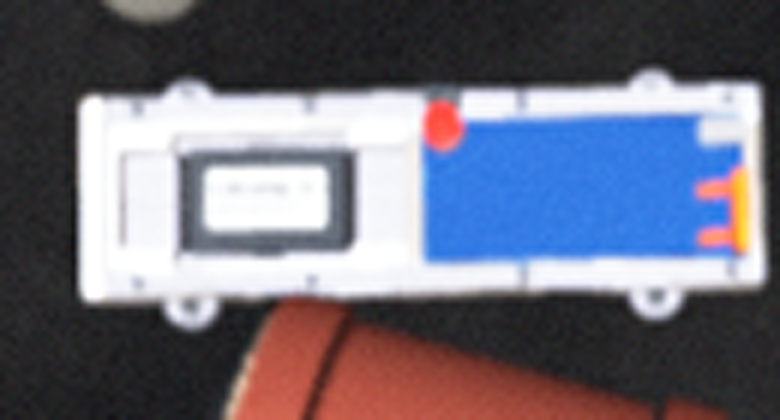

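```bash
python3 - <<'E'
from h import *
th=np.radians(91.74); ex=np.array([np.cos(th),np.sin(th)]); ey=np.array([-np.sin(th),np.cos(th)]); n=np.array([555.8,46.])
f=lambda w:((w[:2]-n)@ex,(w[:2]-n)@ey)
T=lambda u,v:((u+.5)/6-.5+155,(v+.5)/6-.5+145)
for uv in ((746,168),(746,255),(731,168),(731,255)): print('top',np.round(f(back('top',T(*uv),57)[0]),1))
S=lambda u,v:((u+.5)/6-.5+210,(v+.5)/6-.5+155)
for uv,z in (((312,424),57),((394,410),57),((318,487),33),((394,473),33)): print('side',z,np.round(f(back('side',S(*uv),z)[0]),1))
for xb in (-215,-79): print(xb,n+xb*ex+13*ey)
st()
E
```

```text
top [-183.    -3.6]
top [-182.1   28.6]
top [-177.5   -3.7]
top [-176.6   28.5]
side 57 [-176.8   25.3]
side 57 [-178.    -4.4]
side 33 [-181.8   24.5]
side 33 [-182.8   -3.4]
-215 [ 549.33426739 -169.2955975 ]
-79 [545.20475506 -33.35830634]
t 18.85 pos [443.3 -47.   81.1] jaw -88.52 zax [ 0.    -0.002 -1.   ] open 0.002 F [ 0.41 -0.59 -0.04] M [ 0.02 -0.01  0.02] j [-0.27 -0.3   2.13 -0.    1.31  1.27]
```

Call:
step_arm(
  motion=[
    [[1,25,-30,0,0],[1,50,-60,0,0],[1,75,-90,0,0],[1,95,-115,0,0],[1,103.5,-126,0,0]],
  ],
)

```text
time: 19.35
position: [551.5, -172.0, 82.0]
tcp_rot: [3.14, 0.046, 0.003]
ft_force: [-0.4, 0.6, 0.9]
opening: -0.002
```

Call:
step_arm(
  motion=[
    [[1,0,0,0,0],[1,0,0,-25,0],[1,0,0,-50,0],[1,0,0,-65,0],[1,0,0,-70,0]],
  ],
)

```text
time: 19.85
position: [547.3, -168.2, 8.5]
tcp_rot: [-3.139, -0.05, 0.006]
ft_force: [-0.0, -0.4, 0.3]
opening: 0.002
```

```bash
python3 - <<'E'
from h import *
st()
I=imaging.snapshot('side')[:,:,::-1]
a,b=200,150
cv2.imwrite('pics/z5.png',cv2.resize(I[b:b+150,a:a+130],None,fx=4,fy=4,interpolation=cv2.INTER_CUBIC))
print(((proj('side',[[549.3,-170,10.5+z] for z in (30,36,42)])-[a,b]+.5)*4).round(0))
E
```

```text
t 19.85 pos [ 547.3 -168.2    8.5] jaw -88.18 zax [-0.004  0.002 -1.   ] open 0.002 F [-0.01 -0.39  0.3 ] M [-0.01  0.01  0.01] j [-0.43  0.13  1.87  0.    1.15  1.11]
[[296. 369.]
 [297. 360.]
 [297. 351.]]
```

View pics/z5.png

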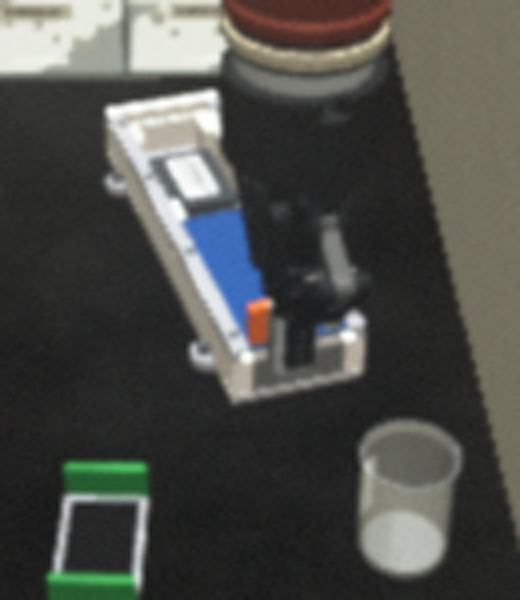

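Call:
step_arm(
  motion=[
    [[1,0,0,-4,0],[1,-0.2,6,-4,0],[1,-0.4,13,-4,0],[1,-0.6,20,-4,0],[1,-0.8,26,-4,0]],
  ],
)

```text
time: 20.4
position: [549.2, -144.5, 7.4]
tcp_rot: [3.138, 0.049, 0.002]
ft_force: [0.2, -4.0, 0.6]
opening: 0.002
```

```bash
python3 - <<'E'
from h import *
st()
I=imaging.snapshot('side')[:,:,::-1]
a,b=240,190
cv2.imwrite('pics/z6.png',cv2.resize(I[b:b+70,a:a+70],None,fx=8,fy=8,interpolation=cv2.INTER_CUBIC))
I=imaging.snapshot('top')[:,:,::-1]
a,b=155,145
cv2.imwrite('pics/t6.png',cv2.resize(I[b:b+70,a:a+160],None,fx=5,fy=5,interpolation=cv2.INTER_CUBIC))
E
```

```text
t 20.4 pos [ 549.2 -144.5    7.4] jaw -88.19 zax [ 0.002 -0.003 -1.   ] open 0.002 F [ 0.2  -4.03  0.59] M [-0.7  -0.07  0.04] j [-0.39  0.11  1.89 -0.    1.14  1.15]
```

View pics/z6.png

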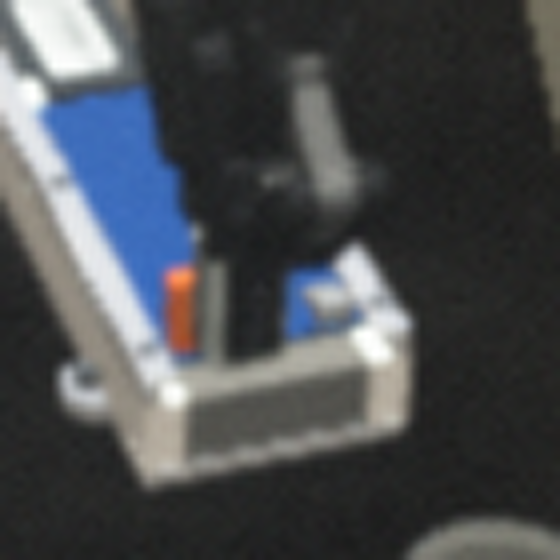

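View pics/t6.png

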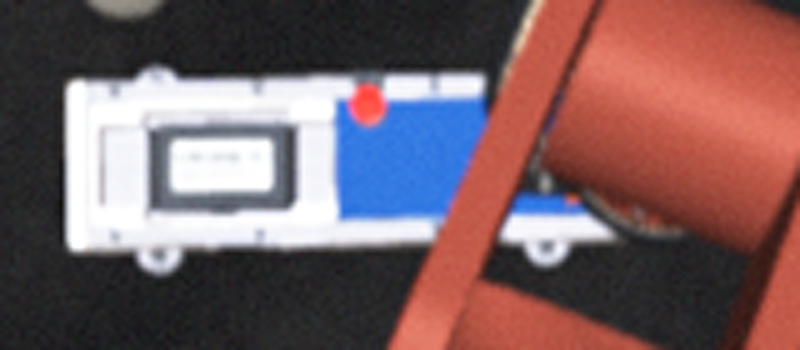

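Call:
step_arm(
  motion=[
    [[1,-0.3,10,0,0],[1,-0.6,20,0,0],[1,-0.9,30,0,0],[1,-1.2,40,0,0],[1,-1.5,50,0,0]],
  ],
)

```text
time: 21.0
position: [547.7, -93.5, 7.2]
tcp_rot: [3.141, 0.049, 0.002]
ft_force: [1.0, -4.4, 4.2]
opening: 0.001
```

Call:
step_arm(
  motion=[
    [[1,-0.3,10,0,0],[1,-0.6,20,0,0],[1,-0.8,28,0,0],[1,-1.0,34,0,0],[1,-1.2,40,0,0]],
  ],
)

```text
time: 21.5
position: [545.9, -53.5, 6.5]
tcp_rot: [3.141, 0.049, 0.001]
ft_force: [2.3, -5.3, 2.8]
opening: 0.001
```

```bash
python3 - <<'E'
from h import *
st()
I=imaging.snapshot('side')[:,:,::-1]
a,b=215,150
cv2.imwrite('pics/z7.png',cv2.resize(I[b:b+95,a:a+90],None,fx=6,fy=6,interpolation=cv2.INTER_CUBIC))
I=imaging.snapshot('top')[:,:,::-1]
a,b=155,145
cv2.imwrite('pics/t7.png',cv2.resize(I[b:b+70,a:a+160],None,fx=5,fy=5,interpolation=cv2.INTER_CUBIC))
E
```

```text
t 21.5 pos [545.9 -53.5   6.5] jaw -88.23 zax [ 0. -0. -1.] open 0.001 F [ 2.26 -5.28  2.81] M [-0.61 -0.32 -0.05] j [-0.23  0.07  1.93  0.    1.14  1.31]
```

View pics/z7.png

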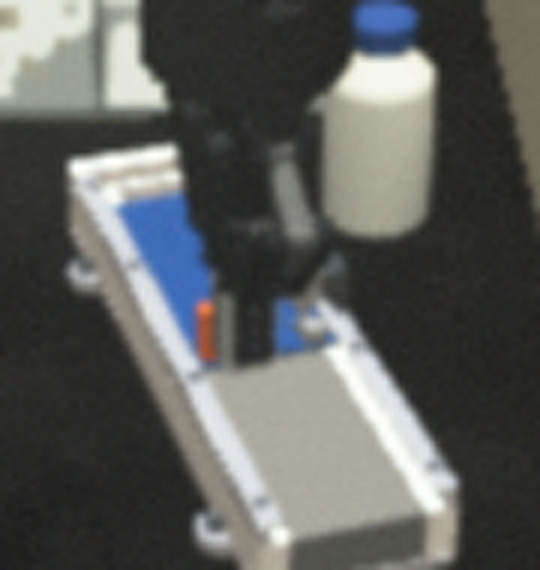

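View pics/t7.png

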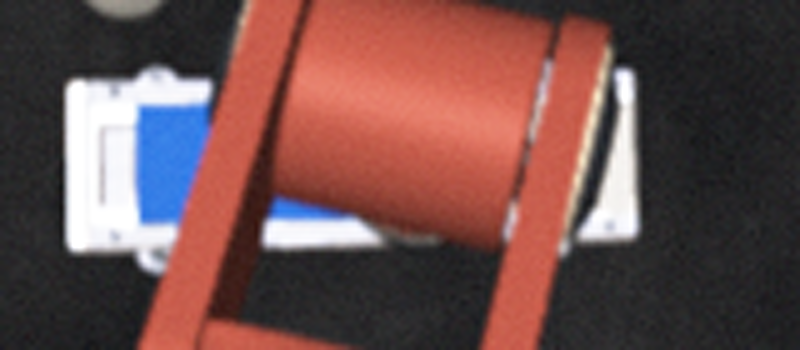

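Call:
step_arm(
  motion=[
    [[1,-0.1,3,0,0],[1,-0.2,6,0,0],[1,-0.3,9,0,0],[1,-0.4,12,0,0],[1,-0.5,15,0,0]],
  ],
)

```text
time: 22.1
position: [544.6, -40.2, 5.9]
tcp_rot: [3.139, 0.048, -0.003]
ft_force: [1.3, -6.5, 0.6]
opening: -0.001
```

Call:
step_arm(
  motion=[
    [[1,-0.1,2,0,0],[1,-0.1,4,0,0],[1,-0.2,6,0,0],[1,-0.2,7,0,0],[1,-0.2,8,0,0]],
  ],
)

```text
time: 22.6
position: [544.4, -32.8, 6.0]
tcp_rot: [3.137, 0.05, -0.003]
ft_force: [-1.0, -12.8, 0.4]
opening: -0.001
```

```bash
python3 - <<'E'
from h import *
st()
I=imaging.snapshot('side')[:,:,::-1]
a,b=215,150
cv2.imwrite('pics/z8.png',cv2.resize(I[b:b+95,a:a+90],None,fx=6,fy=6,interpolation=cv2.INTER_CUBIC))
E
```

```text
t 22.6 pos [544.4 -32.8   6. ] jaw -88.18 zax [-0.002 -0.004 -1.   ] open -0.001 F [ -1.01 -12.84   0.42] M [-2.    0.06  0.02] j [-0.19  0.07  1.94 -0.    1.14  1.35]
```

View pics/z8.png

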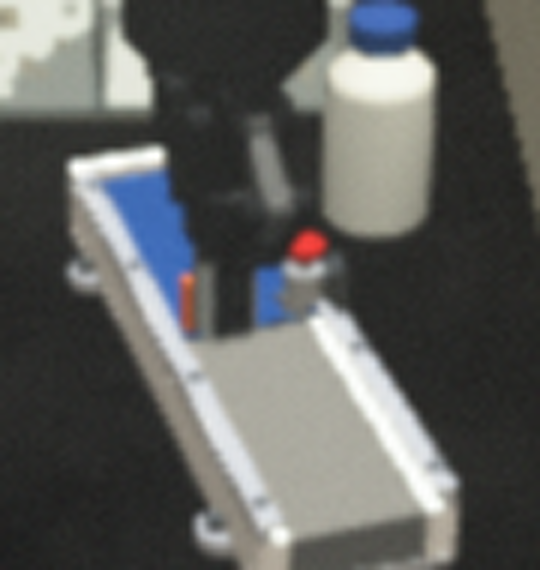

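Call:
step_arm(
  motion=[
    [[1,0,1,0,0],[1,0,2,0,0],[1,0,2,0,0],[1,0,3,0,0],[1,0,3,0,0]],
  ],
)

```text
time: 23.15
position: [544.4, -32.8, 6.2]
tcp_rot: [3.132, 0.05, -0.003]
ft_force: [-0.7, -20.5, 0.2]
opening: -0.004
```

```bash
python3 - <<'E'
from h import *
st()
I=imaging.snapshot('side')[:,:,::-1]
a,b=250,175
cv2.imwrite('pics/z9.png',cv2.resize(I[b:b+40,a:a+40],None,fx=13,fy=13,interpolation=cv2.INTER_CUBIC))
E
```

```text
t 23.15 pos [544.4 -32.8   6.2] jaw -88.17 zax [-0.002 -0.01  -1.   ] open -0.004 F [ -0.74 -20.45   0.24] M [-3.24  0.19 -0.02] j [-0.19  0.07  1.94 -0.01  1.13  1.35]
```

View pics/z9.png

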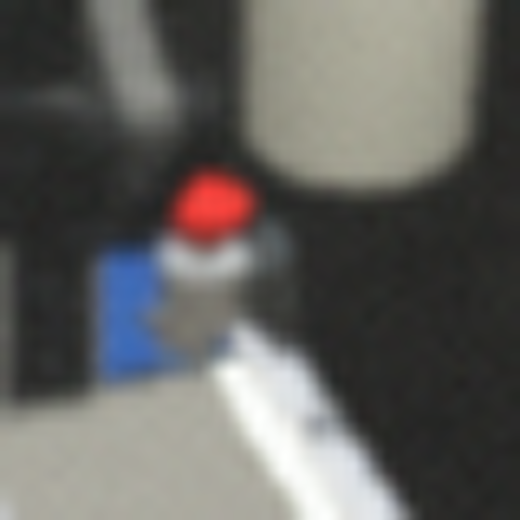

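Call:
step_arm(
  motion=[
    [[1,0,-4,0,0],[1,0,-12,0,0],[1,1,-25,10,0],[1,1,-40,40,0],[1,0,-50,80,0]],
  ],
)

```text
time: 23.7
position: [543.0, -78.1, 85.4]
tcp_rot: [-3.139, -0.048, 0.008]
ft_force: [0.7, -0.4, 0.8]
opening: 0.002
```

Call:
step_arm(
  motion=[
    [[1,-30,-35,5,0],[1,-60,-70,5,0],[1,-90,-105,5,0],[1,-110,-140,5,0],[1,-110,-150,5,0]],
  ],
)

```text
time: 24.2
position: [433.3, -230.4, 92.1]
tcp_rot: [3.141, 0.042, 0.0]
ft_force: [-0.8, 1.2, 0.4]
opening: 0.001
```

```bash
python3 - <<'E'
from h import *
st()
I=imaging.snapshot('side')[:,:,::-1]
a,b=210,155
cv2.imwrite('pics/z10.png',cv2.resize(I[b:b+95,a:a+95],None,fx=6,fy=6,interpolation=cv2.INTER_CUBIC))
I=imaging.snapshot('top')[:,:,::-1]
cv2.imwrite('pics/t10f.png',cv2.resize(I,None,fx=1.5,fy=1.5))
a,b=155,145
cv2.imwrite('pics/t10.png',cv2.resize(I[b:b+70,a:a+130],None,fx=6,fy=6,interpolation=cv2.INTER_CUBIC))
E
```

```text
t 24.2 pos [ 433.3 -230.4   92.1] jaw -88.46 zax [ 0. -0. -1.] open 0.001 F [-0.82  1.17  0.44] M [-0.01  0.01  0.02] j [-0.64 -0.19  2.02 -0.    1.31  0.9 ]
```

View pics/z10.png

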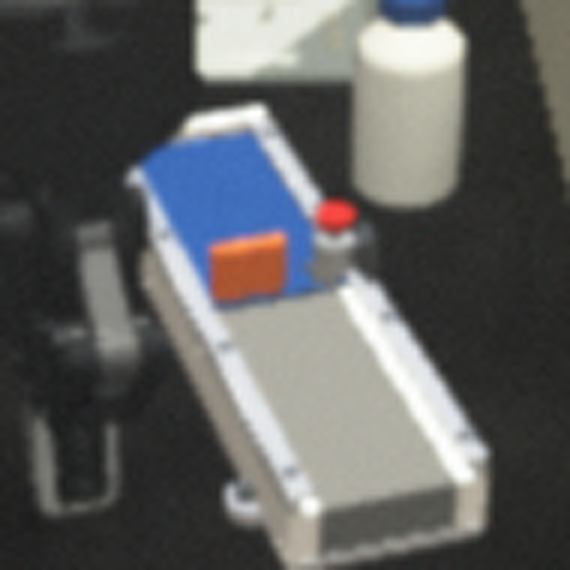

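```bash
python3 - <<'E'
from h import *
st()
th=np.radians(91.74); ex=np.array([np.cos(th),np.sin(th)]); ey=np.array([-np.sin(th),np.cos(th)]); n=np.array([555.8,46.])
o=lambda I:(I[...,0]>150)&(I[...,0]>I[...,2]+70)&(I[...,1]<I[...,0]-40)&(I[...,1]>60)
r=lambda I:(I[...,0]>170)&(I[...,1]<90)&(I[...,2]<90)
I={k:imaging.snapshot(k).astype(int) for k in('top','side')}
def comps(m,mina=8):
    N,l,s,c=cv2.connectedComponentsWithStats(m.astype(np.uint8)); return [(c[i].round(2),s[i].tolist()) for i in range(1,N) if s[i,4]>=mina]
for k,(x0,y0,x1,y1),z in(('top',(160,155,290,200),50),('side',(225,165,290,245),45)):
    for c,s in comps(o(I[k])[y0:y1,x0:x1]): 
        w=back(k,c+[x0,y0],z)[0][:2]-n; print(k,'orange',c+[x0,y0],s,'box',(w@ex).round(1),(w@ey).round(1))
    for c,s in comps(r(I[k])[y0:y1,x0:x1],4): print(k,'red',c+[x0,y0],s)
b=(I['top'][...,2]>I['top'][...,0]+60)&(I['top'][...,2]>I['top'][...,1]+40)
ys,xs=np.nonzero(b[155:200,160:290]); P=back('top',np.c_[xs+160,ys+155],32.5)[:,:2]-n; print('blue x range',np.percentile(P@ex,[0.5,99.5]).round(1))
for c in('top','side'):
    for t in ('timer','bottle','beaker'):
        q=models.regions_of(c,t); print(c,t,[(round(a['score'],2),np.round(a['xy'],1)) for a in q[:2]])
E
```

```text
t 24.3 pos [ 435.1 -229.2   92.1] jaw -88.4 zax [ 0.001  0.    -1.   ] open -0.0 F [ 1.18 -0.37  0.29] M [ 0.01  0.01 -0.01] j [-0.64 -0.18  2.02  0.    1.31  0.91]
top orange [228.   165.38] [65, 7, 7, 8, 42] box -70.0 -23.2
top orange [223.88 181.27] [60, 19, 7, 14, 49] box -60.1 12.3
top red [228.  164.2] [66, 8, 5, 4, 10]
side orange [265.17 190.22] [38, 24, 6, 4, 18] box -34.6 -33.5
side orange [250.9  198.89] [21, 29, 11, 11, 98] box -59.8 10.7
side red [265.63 190.53] [38, 24, 6, 4, 19]
side red [250.79 198.75] [21, 32, 10, 5, 28]
blue x range [-62.   56.6]
top timer [(0.77, array([168.1, 239.5]))]
top bottle [(0.9, array([175.3, 135.8]))]
top beaker [(0.61, array([333.5, 169.1]))]
side timer [(0.78, array([182.4, 193.8]))]
side bottle [(0.82, array([280.1, 169.8]))]
side beaker [(0.66, array([302. , 277.3]))]
```

Call:
step_arm(
  motion=[
    [[1,0,0,0,0],[1,0,0,0,0],[1,0,0,0,0]],
  ],
)

```text
time: 25.0
position: [435.1, -227.9, 91.5]
tcp_rot: [-3.141, -0.049, 0.0]
ft_force: [0.2, 0.7, 0.2]
opening: -0.0
```

```bash
python3 - <<'E'
from h import *
st(); print(order.close_job())
E
```

```text
t 25.0 pos [ 435.1 -227.9   91.5] jaw -88.22 zax [-0.  0. -1.] open -0.0 F [0.23 0.65 0.22] M [ 0.01  0.   -0.  ] j [-0.63 -0.18  2.02  0.    1.3   0.91]
the job is handed in; nothing more can be done
None
```

I took the case from the cradle by its long sides and set it flat on the bench. I took it again by its short ends, lowered it into the nest and let it go there. I then pushed the gate shut by its tab, backed the arm clear and handed the job in at 25 s; no verdict was reported.

**Last checks**
- **Case:** before the gate closed, both cameras showed it flat and square in the nest. It is hidden under the gate now, so I could not look again.
- **Gate:** the tab travelled about 117 mm by the top camera and 114 mm by the side camera. At the end it stayed still while the push rose from 13 to 20 N, so it is against its stop.
- **Catch:** the red knob sits within about half a pixel of where it was with the gate open; a lifted pin would show about 2 pixels higher. I could only judge this from the picture.
- **Bystanders:** the timer, bottle and beaker are within 1 to 2 pixels of their first reports in the top view (the beaker's first position was my own estimate). In the side view the bottle's reported middle shifted 4 pixels, but two pictures, before and after the push, show it in the same place. I put that down to the network's mask.

**What disagreed**
- **Tool length:** the real fingertips sit roughly 33 to 40 mm behind the stated TCP. My first closing attempt passed above the case without touching it, so I took all heights after that from the pictures and contact forces.
- **Pictures:** I reached the limit of 40 viewed pictures, so the final top-view check was done by numbers only.

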